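# Get the cup out from between the jars and onto the banding wheel

## Task

The grey speckled cup in the wooden caddy is hemmed in by the blue-capped and the red-capped jar. First stand both jars aside on the plywood ware board, then set the cup upright in the middle of the banding wheel, and only then put each jar back in the caddy seat it came from. Keep the cup and the jars upright all the way.

Things in the scene. Friction and masses are not known exactly. Their poses are not given: they have to be found in the camera images.
- jar_blue_mid (a point): blue-capped underglaze jar: white round plastic jar with a blue screw cap and blue band, 68 mm tall, body 48 mm in diameter up to 56 mm, cap 43 mm; grasp it by the body. The point is its centre, 34 mm above its underside; z is up. At the start it stands in one of the two end seats of the caddy; which of the two varies.
- jar_red_mid (a point): red-capped underglaze jar: white round plastic jar with a red screw cap and red band, 68 mm tall, body 48 mm in diameter up to 56 mm, cap 43 mm; grasp it by the body. The point is its centre, 34 mm above its underside; z is up. At the start it stands in one of the two end seats of the caddy; which of the two varies.
- cup_mid (a point): grey speckled cup without handle, open at the top, round, 62 mm across, 60 mm tall; the point is its centre, 30 mm above its underside; z up. It starts in the caddy's middle bay with about 5 mm of room to the jars and cheeks, too little for a finger. With the jars gone, take it across the outside, fingers along the caddy's y axis.
- caddy: fixed wooden plank, 104 (x) by 184 (y), 8 mm thick; origin centre of underside, z up. Flat top: jar seats at y = +60 and -60 mm (each ringed by a thin dark line, 56 mm across), cup bay at y = 0, all at x = 0. Two cheeks, x = 36 to 42 mm before and behind, y = -25 to 25 mm, up to z = 64 mm, guard the cup bay only; take the jars with the fingers along the caddy's x axis.
- ware_board_top (a point): plywood ware board on two battens, the side area for the jars, fixed to the table, 104 mm (its x) by 176 mm (its y), top 18 mm above the table. The point is the centre of its top face, z up. There is room for both jars side by side along its y axis, for instance at y = +42 and -42 mm.
- wheel_top (a point): banding wheel (a potter's small turntable), dark foot and round aluminium head of 150 mm diameter with concentric grooves, fixed, it does not turn. The point is the centre of the head's top face, 66 mm above the table; z up.

How it is judged:
By the outcome, as a careful person would: the job done as asked, in the order asked, and still so for the second after the job is handed in, with the robot touching nothing.
It also fails if it takes over 136 s, if anything falls off the work surface, if the arm or the gripper's body presses on something with over 40 N, if the wrist force passes 120 N, or if a joint passes its speed limit or range.

## Robot

A 6-joint arm with a two-finger parallel gripper is mounted at the origin on the work surface; the furniture and walls round the work are solid. World frame = base frame: x ahead of the robot, y to its left, z up, the work surface at z = 0. Lengths are in m, angles in rad, forces in N, time in s.
With the tool pointing down it reaches from about 0.225 to 0.875 m from the base axis. Payload 3.4 kg.
Tool frame: the origin (TCP) lies at the centre of the arm's flange, where the gripper is bolted on; the fingertips stand manip.tcp_to_tips ahead of it and the grasp point (between the pads) lies 155 mm ahead of it (manip.tcp_to_tips is the distance from the TCP to the fingertips, in m); z points along the fingers, y is the line along which they close (so a half turn about z gives the same grasp; the last joint's range is limited). The gripper opens to 85 mm and grips with 20 to 120 N. Pads are 22 mm wide; open, the fingers measure 114 mm over their backs; the gripper's body (76 mm by 85 mm) begins 54 mm behind the grasp point. The pads swing forward as they close: fully open they stand 13 mm farther back than shut.
Start: joints at [-1.357, 0.276, 1.505, -0, 1.361, -0.121], TCP at [0.189, -0.543, 0.405] pointing down, gripper open.
Joint ranges: [-2.89, 2.89], [-0.75, 2.08], [0.22, 2.7], [-1.18, 4.32], [0.11, 2.71], [-2.7, 2.7]. Speed limits (rad/s): [2.57, 2.57, 3.14, 3.14, 3.14, 3.14].

## Interface

Orientations are given as a unit quaternion [w, x, y, z].
In Python, from rig import sensors, imaging, manip gives the robot as it stands. The module is installed in compiled form; this text tells all that it offers.
- The arm moves only by the tool jog_arm, never from a script. Its argument "plan" is a list of rows, each an object of numbers: "dx", "dy", "dz": the shift along the tool's x, y, z in mm; "ax", "ay", "az": the turn, a rotation vector about the tool's x, y, z in units of 6 degrees (1.0 is 6 degrees); "grip": the closure, from 0 (fully open) to 1 (shut). A call has 1 to 20 rows; each row shifts and turns the commanded pose from where the row before left it, along the tool's axes as they then stand; what a row does not reach is not made up. A row lasts 1/12 s, in which the tool goes at most 41.7 mm and 7.16 degrees, less where a joint would pass 70% of its speed; a pose out of reach is approached as far as the arm can. A call is refused whole if a number of a shift passes 41.7 or a number of a turn 1, either way. A call with a gripper value outside its range is refused whole. The fingers move at their own pace and stop on an object; "grip_force" is the grip in N (left out, the last holds). Time passes only in rows, so rows that do not move let the fingers close. It gives the time, the measured TCP pose, the force, the opening and the grip force at its end, in the units of the state.
- sensors.get_state(): the state, without advancing time (a new reading comes with each control period).
- imaging.get_image(name): name is "scene" or "side" or "wrist"; returns a dict with "image" (400x640x3 uint8, red, green, blue), "K" (3x3 intrinsics, pixels), "extrinsics" (4x4, takes a point from world to camera coordinates). Camera axes: x right, y up, looking along -z (the intrinsics and any distortion apply to the point x, -y, -z); pixel columns grow to the right and rows downward; lengths in m; the calibration is good to about 2 mm. A picture is of the moment at which its call begins. There is no depth.
- manip.sign_off(): hands the job in; it is judged then, once.
The state is a dict: "clock": time; "qpos": joint angles; "qd": joint speeds; "effort": joint torques, N m; "position": TCP position; "ee_rot": TCP orientation; "contact_force": force on the tool from outside, world axes, zero at the start; "moment": the same for the moment, N m; "width": finger opening in m; "gripper_force": force on a finger pad.
Only numpy, scipy, OpenCV 4.12 (cv2) and the standard library are available. Lean on these libraries where they do the work, as an engineer would, in place of code of your own. Each camera call takes 0.05 s, during which the arm holds its last target. There are 200 camera calls.

## Working session

There is one attempt and no reset: what is moved stays moved. The work goes in short steps, Python scripts to look and compute and a tool call to move; the robot and the scene stay as the last step left them, time stands still between calls to the robot, and variables do not carry over. Pictures are saved under pics/ and viewed, at most 14 in all, crops included, and the job is handed in when it is done.

Besides the shell and the picture viewer there is one more tool, called after "Call:" by a JSON object that holds its "name" and its "arguments", one argument or row to a line. jog_arm: Moves the arm, as the interface text tells. Its arguments: {"type":"object","properties":{"plan":{"type":"array"},"grip_force":{"type":"number"}},"required":["plan"]}

```bash
mkdir -p pics
cat > h.py <<'E'
import numpy as np, cv2
from rig import sensors, imaging, manip
def cam(n):
    d=imaging.get_image(n); return d
def ray(d,uv):
    K=np.array(d["K"]);E=np.array(d["extrinsics"]);R=E[:3,:3];t=E[:3,3]
    p=np.linalg.inv(K)@np.array([uv[0],uv[1],1.]); v=R.T@np.array([p[0],-p[1],-p[2]])
    return -R.T@t, v/np.linalg.norm(v)
def onz(d,uv,z):
    o,v=ray(d,uv); return o+v*(z-o[2])/v[2]
def proj(d,P):
    E=np.array(d["extrinsics"]);c=E[:3,:3]@np.array(P)+E[:3,3]; q=np.array(d["K"])@np.array([c[0],-c[1],-c[2]]); return q[:2]/q[2]
def save(d,n): cv2.imwrite("pics/"+n+".png",d["image"][:,:,::-1])
E
python3 - <<'E'
from h import *
import pickle
D={n:cam(n) for n in("scene","side","wrist")}
pickle.dump(D,open("d0.pkl","wb"))
for n in D: save(D[n],n+"0"); o,v=ray(D[n],(320,200)); print(n,o.round(3),v.round(3),[k for k in D[n]])
s=sensors.get_state(); print(s, manip.tcp_to_tips)
E
```

```text
scene [-0.377  0.736  0.9  ] [ 0.581 -0.552 -0.598] ['image', 'K', 'extrinsics']
side [ 0.163 -1.016  0.572] [ 0.247  0.861 -0.444] ['image', 'K', 'extrinsics']
wrist [ 0.258 -0.519  0.374] [-0.266 -0.09  -0.96 ] ['image', 'K', 'extrinsics']
{'clock': 0.15, 'qpos': array([-1.35696272e+00,  2.76455620e-01,  1.50583952e+00, -1.78429257e-05,
        1.36071104e+00, -1.20974349e-01]), 'qd': array([ 1.38837160e-03, -1.43258916e-03, -2.22545827e-03, -5.34827663e-05,
       -7.17449421e-04,  2.62926551e-04]), 'effort': array([ 1.62389922e-03, -4.17143834e+01, -2.46032202e+01, -1.54075274e-04,
        7.57336209e-03, -1.81260907e-05]), 'position': array([ 0.18891083, -0.54291912,  0.40403602]), 'ee_rot': array([-7.05595643e-04,  9.86020090e-01,  1.66624978e-01, -4.15175057e-05]), 'contact_force': array([ 0.36021253,  0.05222428, -0.05727909]), 'moment': array([0.00252765, 0.01010424, 0.01032625]), 'gripper_force': 0.0, 'width': 0.08559689291857397} 0.1734
```

View pics/scene0.png

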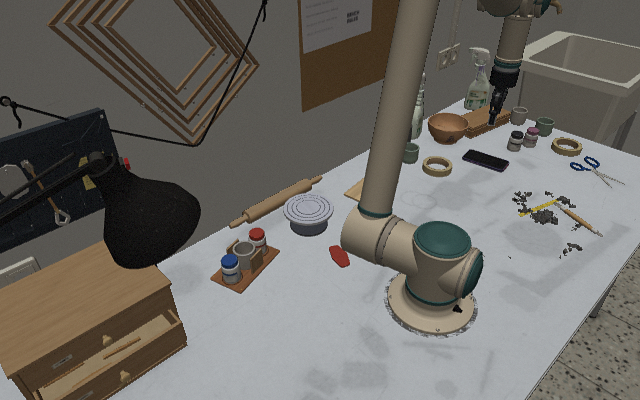

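View pics/side0.png

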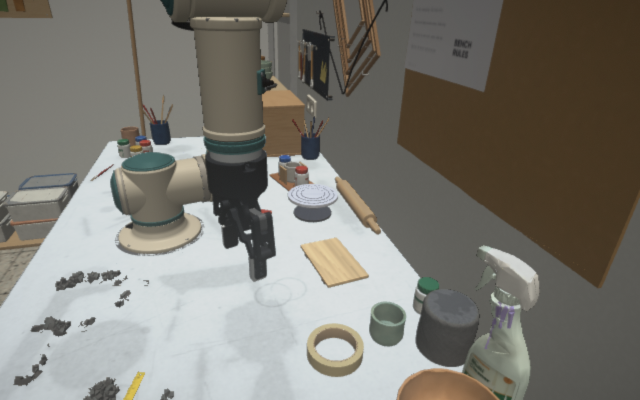

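The scene view shows the caddy at about (245,265), with blue at (231,265), red at (257,238) and the cup at (244,252). The wheel is at (308,208). The side view shows the ware board at (333,260).

```bash
cat > m0.py <<'E'
from h import *
import pickle
D=pickle.load(open("d0.pkl","rb"))
def blobs(im,lo,hi,amin=15):
    h=cv2.cvtColor(im,cv2.COLOR_RGB2HSV);m=cv2.inRange(h,lo,hi)
    n,l,s,c=cv2.connectedComponentsWithStats(m); return [(s[i].tolist(),c[i].round(1).tolist()) for i in range(1,n) if s[i][4]>amin],m
for n in("scene","side"):
    im=D[n]["image"]
    for nm,lo,hi in(("blue",(105,120,50),(125,255,255)),("red",(0,150,90),(6,255,255)),("red2",(174,150,90),(180,255,255))):
        for s,c in blobs(im,lo,hi)[0]: print(n,nm,s,c,onz(D[n],c,.068).round(3))
# board (side): wood quad
h=cv2.cvtColor(D["side"]["image"],cv2.COLOR_RGB2HSV);m=cv2.inRange(h,(8,50,120),(28,255,255));m[:230]=0;m[290:]=0;m[:,:290]=0;m[:,380:]=0
c=max(cv2.findContours(m,0,1)[0],key=cv2.contourArea);q=cv2.approxPolyDP(c,6,True)[:,0]
print("board",q.tolist(),[onz(D["side"],p,.018).round(3).tolist() for p in q])
# wheel: both views, rough rim ellipse
for n,(x0,y0,x1,y1) in(("side",(280,175,345,215)),("scene",(275,185,342,240))):
    cr=D[n]["image"][y0:y1,x0:x1]; cv2.imwrite(f"pics/w_{n}.png",cv2.resize(cr[:,:,::-1],None,fx=4,fy=4))
a=cv2.resize(D["scene"]["image"][180:300,190:350,::-1],None,fx=5,fy=5,interpolation=cv2.INTER_CUBIC); cv2.imwrite("pics/c0.png",a)
b=cv2.resize(D["side"]["image"][140:290,240:400,::-1],None,fx=4,fy=4,interpolation=cv2.INTER_CUBIC); cv2.imwrite("pics/c1.png",b)
E
python3 m0.py
```

```text
scene blue [585, 156, 15, 13, 52] [592.3, 161.9] [-0.053 -0.833  0.068]
scene blue [570, 162, 21, 8, 50] [578.5, 166.3] [-0.032 -0.773  0.068]
scene blue [221, 254, 16, 14, 178] [228.7, 260.6] [0.408 0.317 0.068]
scene red [124, 158, 5, 6, 22] [125.9, 160.7] [1.063 0.288 0.068]
scene red [249, 228, 15, 10, 113] [256.1, 232.5] [0.447 0.198 0.068]
scene red [329, 246, 21, 21, 268] [339.1, 255.5] [0.223 0.099 0.068]
side blue [137, 136, 7, 5, 17] [139.8, 137.4] [-0.126  0.676  0.068]
side blue [281, 156, 8, 5, 29] [284.4, 157.7] [0.408 0.325 0.068]
board [[301, 245], [328, 286], [367, 276], [336, 238]] [[0.355, -0.181, 0.018], [0.377, -0.355, 0.018], [0.474, -0.341, 0.018], [0.453, -0.168, 0.018]]
```

View pics/c0.png

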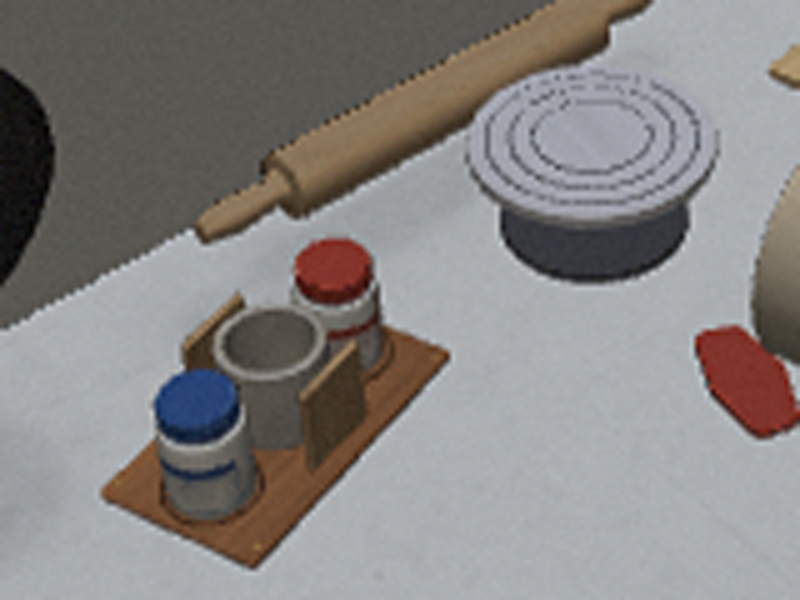

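View pics/c1.png

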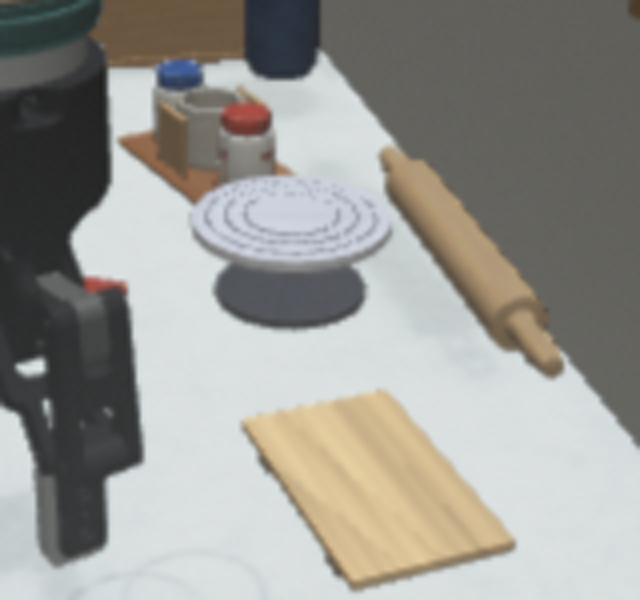

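Crop c0 (5x, origin 190,180) shows:
- blue cap top at (198,400)
- red cap top at (334,266)
- cup rim at (270,343)
- caddy corners at (103,493), (253,567) and (449,354)
- wheel head centred at about (593,143)

In crop c1 (4x, origin 240,140) the wheel head is centred at about (291,220), and the board corners are clear.

```bash
cat > m1.py <<'E'
from h import *
import pickle
D=pickle.load(open("d0.pkl","rb"))
f=lambda X,s,o:((X[0]+.5)/s-.5+o[0],(X[1]+.5)/s-.5+o[1])
S=lambda X,z:onz(D["scene"],f(X,5,(190,180)),z)[:2].round(4)
T=lambda X,z:onz(D["side"],f(X,4,(240,140)),z)[:2].round(4)
print("blue",S((198,400),.076),T((180,72),.076)); print("red",S((334,266),.076),T((247,116),.076))
print("cup",S((270,343),.068),T((211,100),.068))
for c in((103,493),(253,567),(449,354)): print("corner",S(c,.008))
def fit(n):
    # rim: ellipse extremes on plane
    P=[S(c,.066) for c in((466,143),(719,140),(592,66),(592,214))] if n=="scene" else [T(c,.066) for c in((191,220),(391,222),(292,176),(292,262))]
    P=np.array(P);A=np.c_[2*P,np.ones(4)];x=np.linalg.lstsq(A,(P**2).sum(1),rcond=None)[0]
    print("wheel",n,x[:2].round(4),"r",np.sqrt(x[2]+x[:2]@x[:2]).round(4))
fit("scene");fit("side")
B=np.array([T(c,.018) for c in((243,424),(385,390),(515,545),(352,580))]);print("board",B,B.mean(0))
print(np.linalg.norm(np.diff(B,axis=0),axis=1),"yaw",np.degrees(np.arctan2(*(B[0]-B[3])[::-1])))
E
python3 m1.py
```

```text
blue [0.4029 0.3182] [0.4051 0.3045]
red [0.4379 0.2037] [0.4404 0.1892]
cup [0.4196 0.2614] [0.4225 0.2515]
corner [0.444  0.3609]
corner [0.346  0.3343]
corner [0.3986 0.1598]
wheel scene [0.4336 0.015 ] r 0.0736
wheel side [0.4335 0.0115] r 0.0743
board [[ 0.3531 -0.1834]
 [ 0.4542 -0.1642]
 [ 0.4768 -0.3413]
 [ 0.3771 -0.3501]] [ 0.4153  -0.25975]
[0.102907   0.17853619 0.10008761] yaw 98.19264705461897
```

```bash
cat > m2.py <<'E'
from h import *
import pickle
D=pickle.load(open("d0.pkl","rb"))
for P in((.42,.26,.1),(.42,.26,.4),(.42,.26,.6),(.2,.4,.4)): print(P,proj(D["scene"],P).round(),proj(D["side"],P).round())
o,v=ray(D["scene"],(150,210))
for L in(.2,.3,.4,.5,.6,.7,.8,.9,1.): p=o+L*v; print(L,p.round(3),proj(D["side"],p).round())
cv2.imwrite("pics/c2.png",cv2.resize(D["side"]["image"][0:180,100:340,::-1],None,fx=3,fy=3))
E
python3 m2.py
```

```text
(0.42, 0.26, 0.1) [243. 239.] [291. 155.]
(0.42, 0.26, 0.4) [228. 138.] [290.  65.]
(0.42, 0.26, 0.6) [215.  48.] [290.  -7.]
(0.2, 0.4, 0.4) [234. 208.] [217.  60.]
0.2 [-0.221  0.684  0.785] [ 69. -76.]
0.3 [-0.144  0.658  0.728] [ 98. -54.]
0.4 [-0.066  0.632  0.67 ] [125. -33.]
0.5 [0.012 0.606 0.613] [152. -13.]
0.6 [0.089 0.581 0.556] [178.   6.]
0.7 [0.167 0.555 0.498] [203.  25.]
0.8 [0.245 0.529 0.441] [227.  43.]
0.9 [0.322 0.503 0.383] [251.  61.]
1.0 [0.4   0.477 0.326] [274.  78.]
```

View pics/c2.png

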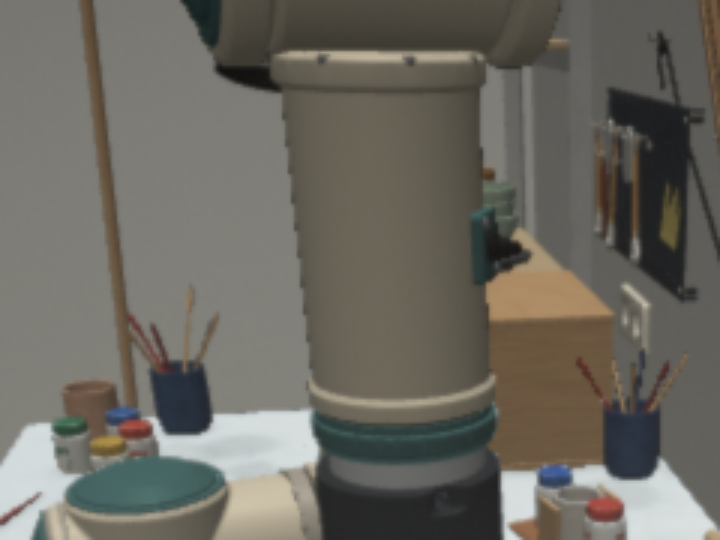

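The lamp hangs far to the left of the work (about y 0.56), so it is clear. Now I'll turn the fingers to the caddy's x axis and travel over the caddy.

Call:
{"name": "jog_arm", "arguments": {
  "plan": [
    {"az": -0.975},
    {"az": -0.975},
    {"az": -0.975},
    {"az": -0.975},
    {"az": -0.975},
    {"az": -0.975},
    {"az": -0.975},
    {"az": -0.975},
    {"az": -0.975},
    {"az": -0.975},
    {"az": -0.975},
    {"az": -0.975},
    {"az": -0.975},
    {"az": -0.975},
    {"az": -0.975},
    {},
    {},
    {}
  ]
}}

```text
$.plan[0]: bad value
```

Call:
{"name": "jog_arm", "arguments": {
  "plan": [
    {"dx": 28, "dy": 18},
    {"dx": 28, "dy": 18},
    {"dx": 28, "dy": 18},
    {"dx": 28, "dy": 18},
    {"dx": 28, "dy": 18},
    {"dx": 28, "dy": 18},
    {"dx": 28, "dy": 18},
    {"dx": 28, "dy": 18},
    {"dx": 28, "dy": 18},
    {"dx": 28, "dy": 18},
    {"dx": 28, "dy": 18},
    {"dx": 28, "dy": 18},
    {"dx": 28, "dy": 18},
    {"dx": 28, "dy": 18},
    {"dx": 28, "dy": 18},
    {"dx": 28, "dy": 18},
    {"dx": 28, "dy": 18},
    {"dx": 28, "dy": 18},
    {"dx": 28, "dy": 18},
    {"dx": 28, "dy": 18}
  ]
}}

```text
$.plan[0]: bad value
```

Call:
{"name": "jog_arm", "arguments": {
  "plan": [
    {"dx": 28, "dy": 18},
    {"dx": 28, "dy": 18},
    {"dx": 28, "dy": 18},
    {"dx": 28, "dy": 18},
    {},
    {},
    {},
    {}
  ]
}}

```text
$.plan[0]: bad value
```

Run:
```python
from h import *
import pickle
d=cam("wrist");save(d,"wr1");pickle.dump(d,open("d1.pkl","wb"))
s=sensors.get_state();print(s["position"],s["ee_rot"],s["qpos"],s["contact_force"],s["clock"])
```

```text
[ 0.18890748 -0.54296851  0.40418457] [-5.40268457e-04  9.86022162e-01  1.66613335e-01 -1.98629955e-05] [-1.35699616e+00  2.76346303e-01  1.50562345e+00  1.06771098e-05
  1.36070411e+00 -1.20990098e-01] [-0.69963027  0.09672577  0.24667749] 0.2
```

View pics/wr1.png

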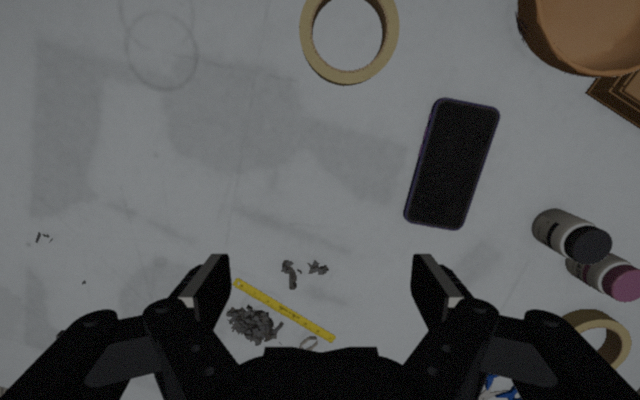

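All three moves were refused, and the wrist picture shows only the empty bench. The rows probably need every key, so I'll try one full row.

Call:
{"name": "jog_arm", "arguments": {
  "plan": [
    {"dx": 0, "dy": 0, "dz": 0, "ax": 0, "ay": 0, "az": -0.9, "grip": 0}
  ]
}}

```text
clock: 0.28
position: [0.1889, -0.543, 0.4044]
ee_rot: [-0.0, 0.977, 0.214, -0.0]
contact_force: [-0.1, 0.8, -0.5]
width: 0.0853
gripper_force: 0.0
```

Call:
{"name": "jog_arm", "arguments": {
  "plan": [
    {"dx": 0, "dy": 0, "dz": 0, "ax": 0, "ay": 0, "az": -0.98, "grip": 0},
    {"dx": 0, "dy": 0, "dz": 0, "ax": 0, "ay": 0, "az": -0.98, "grip": 0},
    {"dx": 0, "dy": 0, "dz": 0, "ax": 0, "ay": 0, "az": -0.98, "grip": 0},
    {"dx": 0, "dy": 0, "dz": 0, "ax": 0, "ay": 0, "az": -0.98, "grip": 0},
    {"dx": 0, "dy": 0, "dz": 0, "ax": 0, "ay": 0, "az": -0.98, "grip": 0},
    {"dx": 0, "dy": 0, "dz": 0, "ax": 0, "ay": 0, "az": -0.98, "grip": 0},
    {"dx": 0, "dy": 0, "dz": 0, "ax": 0, "ay": 0, "az": -0.98, "grip": 0},
    {"dx": 0, "dy": 0, "dz": 0, "ax": 0, "ay": 0, "az": -0.98, "grip": 0},
    {"dx": 0, "dy": 0, "dz": 0, "ax": 0, "ay": 0, "az": -0.98, "grip": 0},
    {"dx": 0, "dy": 0, "dz": 0, "ax": 0, "ay": 0, "az": -0.98, "grip": 0},
    {"dx": 0, "dy": 0, "dz": 0, "ax": 0, "ay": 0, "az": -0.98, "grip": 0},
    {"dx": 0, "dy": 0, "dz": 0, "ax": 0, "ay": 0, "az": -0.98, "grip": 0},
    {"dx": 0, "dy": 0, "dz": 0, "ax": 0, "ay": 0, "az": -0.98, "grip": 0},
    {"dx": 0, "dy": 0, "dz": 0, "ax": 0, "ay": 0, "az": -0.98, "grip": 0},
    {"dx": 0, "dy": 0, "dz": 0, "ax": 0, "ay": 0, "az": 0, "grip": 0},
    {"dx": 0, "dy": 0, "dz": 0, "ax": 0, "ay": 0, "az": 0, "grip": 0}
  ]
}}

```text
clock: 1.62
position: [0.1889, -0.543, 0.4045]
ee_rot: [-0.0, 0.597, 0.803, 0.0]
contact_force: [-0.5, -0.1, 0.4]
width: 0.0855
gripper_force: 0.0
```

Call:
{"name": "jog_arm", "arguments": {
  "plan": [
    {"dx": 28, "dy": 18, "dz": 0, "ax": 0, "ay": 0, "az": 0, "grip": 0},
    {"dx": 28, "dy": 18, "dz": 0, "ax": 0, "ay": 0, "az": 0, "grip": 0},
    {"dx": 28, "dy": 18, "dz": 0, "ax": 0, "ay": 0, "az": 0, "grip": 0},
    {"dx": 28, "dy": 18, "dz": 0, "ax": 0, "ay": 0, "az": 0, "grip": 0},
    {"dx": 28, "dy": 18, "dz": 0, "ax": 0, "ay": 0, "az": 0, "grip": 0},
    {"dx": 28, "dy": 18, "dz": 0, "ax": 0, "ay": 0, "az": 0, "grip": 0},
    {"dx": 28, "dy": 18, "dz": 0, "ax": 0, "ay": 0, "az": 0, "grip": 0},
    {"dx": 28, "dy": 18, "dz": 0, "ax": 0, "ay": 0, "az": 0, "grip": 0},
    {"dx": 28, "dy": 18, "dz": 0, "ax": 0, "ay": 0, "az": 0, "grip": 0},
    {"dx": 28, "dy": 18, "dz": 0, "ax": 0, "ay": 0, "az": 0, "grip": 0},
    {"dx": 28, "dy": 18, "dz": 0, "ax": 0, "ay": 0, "az": 0, "grip": 0},
    {"dx": 28, "dy": 18, "dz": 0, "ax": 0, "ay": 0, "az": 0, "grip": 0},
    {"dx": 28, "dy": 18, "dz": 0, "ax": 0, "ay": 0, "az": 0, "grip": 0},
    {"dx": 28, "dy": 18, "dz": 0, "ax": 0, "ay": 0, "az": 0, "grip": 0},
    {"dx": 28, "dy": 18, "dz": 0, "ax": 0, "ay": 0, "az": 0, "grip": 0},
    {"dx": 28, "dy": 18, "dz": 0, "ax": 0, "ay": 0, "az": 0, "grip": 0},
    {"dx": 28, "dy": 18, "dz": 0, "ax": 0, "ay": 0, "az": 0, "grip": 0},
    {"dx": 28, "dy": 18, "dz": 0, "ax": 0, "ay": 0, "az": 0, "grip": 0},
    {"dx": 28, "dy": 18, "dz": 0, "ax": 0, "ay": 0, "az": 0, "grip": 0},
    {"dx": 28, "dy": 18, "dz": 0, "ax": 0, "ay": 0, "az": 0, "grip": 0}
  ]
}}

```text
clock: 3.28
position: [0.3704, 0.0992, 0.4049]
ee_rot: [0.0, 0.596, 0.803, 0.0]
contact_force: [1.0, -0.6, 0.4]
width: 0.0856
gripper_force: 0.0
```

Call:
{"name": "jog_arm", "arguments": {
  "plan": [
    {"dx": 20, "dy": 18, "dz": 0, "ax": 0, "ay": 0, "az": 0, "grip": 0},
    {"dx": 20, "dy": 18, "dz": 0, "ax": 0, "ay": 0, "az": 0, "grip": 0},
    {"dx": 0, "dy": 18, "dz": 0, "ax": 0, "ay": 0, "az": 0, "grip": 0},
    {"dx": 0, "dy": 18, "dz": 0, "ax": 0, "ay": 0, "az": 0, "grip": 0},
    {"dx": 0, "dy": 18, "dz": 0, "ax": 0, "ay": 0, "az": 0, "grip": 0},
    {"dx": 0, "dy": 0, "dz": 0, "ax": 0, "ay": 0, "az": 0, "grip": 0},
    {"dx": 0, "dy": 0, "dz": 0, "ax": 0, "ay": 0, "az": 0, "grip": 0},
    {"dx": 0, "dy": 0, "dz": 0, "ax": 0, "ay": 0, "az": 0, "grip": 0}
  ]
}}

```text
clock: 3.95
position: [0.4443, 0.1616, 0.4044]
ee_rot: [-0.001, 0.596, 0.803, -0.001]
contact_force: [-0.5, 0.9, -0.2]
width: 0.0855
gripper_force: 0.0
```

Run:
```python
from h import *
import pickle
d=cam("wrist");save(d,"wr2");pickle.dump(d,open("d1.pkl","wb"))
s=sensors.get_state();print(s["position"],s["ee_rot"],s["qpos"],s["contact_force"],s["clock"])
```

```text
[0.44408169 0.16148853 0.40451624] [-4.06483083e-04  5.95939233e-01  8.03029239e-01 -5.53093061e-04] [ 2.01432594e-01  1.21150475e-01  1.70873096e+00 -1.37697024e-04
  1.31307754e+00 -9.24586891e-02] [-0.69224907 -0.1332895   0.48260382] 4.0
```

View pics/wr2.png

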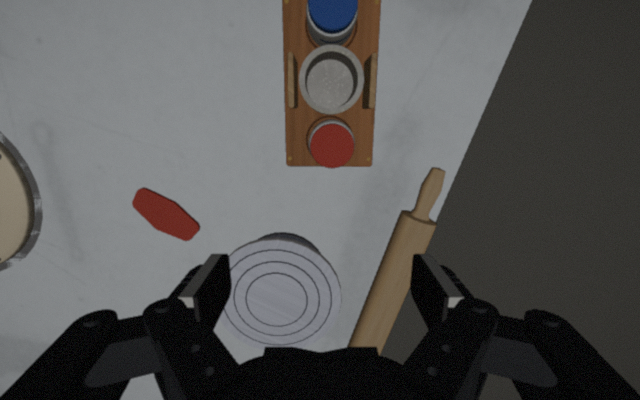

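The wrist view shows the red cap at (332,144), the cup rim at (331,79), the blue cap at (333,12), the caddy's near edge at row 166 and the wheel at (282,290). I'll refine the positions from these.

Run:
```python
from h import *
import pickle
d=pickle.load(open("d1.pkl","rb"));im=d["image"];h=cv2.cvtColor(im,cv2.COLOR_RGB2HSV)
def big(m):
    return max(cv2.findContours(m,0,1)[0],key=cv2.contourArea)
m=cv2.inRange(h,(0,150,60),(8,255,255))|cv2.inRange(h,(172,150,60),(180,255,255));m[:, :280]=0
c=big(m);(u,v),r=cv2.minEnclosingCircle(c);e=cv2.fitEllipse(c);print("red",u,v,r,e,onz(d,e[0],.076).round(4))
m=cv2.inRange(h,(100,120,40),(128,255,255));c=big(m);(u,v),r=cv2.minEnclosingCircle(c);print("blue",u,v,r,cv2.boundingRect(c),onz(d,(u,v),.076).round(4))
# caddy wood
m=cv2.inRange(h,(5,100,50),(20,255,255));m[:,:270]=0;m[:,400:]=0;m[175:]=0
m=cv2.morphologyEx(m,cv2.MORPH_CLOSE,np.ones((3,3),np.uint8));ys,xs=np.nonzero(m)
L=[(xs[ys==y].min(),y) for y in range(90,155)];R=[(xs[ys==y].max(),y) for y in range(110,155)];L2=[(xs[ys==y].min(),y) for y in range(5,155)]
fl=np.polyfit([p[1] for p in L2],[p[0] for p in L2],1);fr=np.polyfit([p[1] for p in R],[p[0] for p in R],1)
bot=np.median([ys[xs==x].max() for x in range(295,365)])+.5
a=onz(d,(np.polyval(fl,10)-.5,10),.008);b=onz(d,(np.polyval(fl,bot)-.5,bot),.008);c2=onz(d,(np.polyval(fr,bot)+.5,bot),.008)
print("edge",a.round(4),b.round(4),c2.round(4),"yaw",np.degrees(np.arctan2(a[1]-b[1],a[0]-b[0])),"w",np.linalg.norm(c2-b))
# circles
g=cv2.cvtColor(im,cv2.COLOR_RGB2GRAY)
u0=onz(d,(331,79),.068);print("cup",u0.round(4),"px R",[proj(d,u0+[.031,0,0])[0]-331])
for P in((.4335,.013,.066),): print("wheel exp px",proj(d,P))
gg=cv2.threshold(g,0,255,cv2.THRESH_OTSU)[1]
m=cv2.inRange(h,(0,0,100),(180,60,255))
cv2.imwrite("pics/x.png",cv2.resize(im[30:350,210:400,::-1],None,fx=1.8,fy=1.8))
for nm,(x0,y0,x1,y1),(r0,r1) in(("cup",(285,30,380,125),(26,38)),("wheel",(210,225,350,355),(20,70))):
    k=cv2.HoughCircles(cv2.resize(g[y0:y1,x0:x1],None,fx=3,fy=3,interpolation=cv2.INTER_CUBIC),cv2.HOUGH_GRADIENT,1,5,param1=80,param2=30,minRadius=r0*3,maxRadius=r1*3)
    for q in (k[0][:4] if k is not None else []):
        uv=((q[0]+.5)/3-.5+x0,(q[1]+.5)/3-.5+y0);print(nm,np.round(uv,1),q[2]/3,onz(d,uv,.068 if nm=="cup" else .066).round(4))
```

```text
red 331.65032958984375 145.9115753173828 21.973730087280273 ((331.7420654296875, 145.7434539794922), (41.900508880615234, 42.5757942199707), 83.7548599243164) [0.443  0.2026 0.076 ]
blue 332.12945556640625 6.713198184967041 24.79667091369629 (308, 0, 49, 32) [0.4081 0.3146 0.076 ]
edge [0.3558 0.3157 0.008 ] [0.4025 0.1579 0.008 ] [0.4992 0.1872 0.008 ] yaw 106.50429257083051 w 0.10104681271958402
cup [0.4244 0.2603 0.068 ] px R [np.float64(31.51401672544563)]
wheel exp px [274.62148651 300.35365343]
cup [334.2  79.2] 35.966667 [0.4273 0.261  0.068 ]
cup [331.2  75.2] 31.199999 [0.4236 0.2635 0.068 ]
cup [327.5  78.8] 35.966667 [0.4212 0.2595 0.068 ]
cup [329.2  78.5] 34.833332 [0.4226 0.2602 0.068 ]
wheel [276.2 287.8] 57.233334 [0.4311 0.0296 0.066 ]
wheel [279.8 283.2] 51.266666 [0.4336 0.0366 0.066 ]
wheel [278.5 287.8] 56.066666 [0.4336 0.0303 0.066 ]
wheel [289.2 298.8] 42.633335 [0.4491 0.0199 0.066 ]
```

Call:
{"name": "jog_arm", "arguments": {
  "plan": [
    {"dx": 20, "dy": 5, "dz": 10, "ax": 0, "ay": 0, "az": 0, "grip": 0},
    {"dx": 20, "dy": 5, "dz": 20, "ax": 0, "ay": 0, "az": 0, "grip": 0},
    {"dx": 0, "dy": 0, "dz": 20, "ax": 0, "ay": 0, "az": 0, "grip": 0},
    {"dx": 0, "dy": 0, "dz": 20, "ax": 0, "ay": 0, "az": 0, "grip": 0},
    {"dx": 0, "dy": 0, "dz": 20, "ax": 0, "ay": 0, "az": 0, "grip": 0},
    {"dx": 0, "dy": 0, "dz": 20, "ax": 0, "ay": 0, "az": 0, "grip": 0},
    {"dx": 0, "dy": 0, "dz": 10, "ax": 0, "ay": 0, "az": 0, "grip": 0},
    {"dx": 0, "dy": 0, "dz": 0, "ax": 0, "ay": 0, "az": 0, "grip": 0},
    {"dx": 0, "dy": 0, "dz": 0, "ax": 0, "ay": 0, "az": 0, "grip": 0},
    {"dx": 0, "dy": 0, "dz": 0, "ax": 0, "ay": 0, "az": 0, "grip": 0}
  ]
}}

```text
clock: 4.83
position: [0.443, 0.2028, 0.2857]
ee_rot: [0.001, 0.596, 0.803, 0.001]
contact_force: [0.5, -0.1, 1.2]
width: 0.0855
gripper_force: 0.0
```

Run:
```python
from h import *
import pickle
d=cam("wrist");save(d,"wr3");pickle.dump(d,open("d3.pkl","wb"));im=d["image"];h=cv2.cvtColor(im,cv2.COLOR_RGB2HSV)
s=sensors.get_state();p=s["position"];print(p)
for nm,m in(("red",cv2.inRange(h,(0,150,50),(8,255,255))|cv2.inRange(h,(172,150,50),(180,255,255))),("blue",cv2.inRange(h,(100,120,40),(128,255,255)))):
    for c in cv2.findContours(m,0,1)[0]:
        if cv2.contourArea(c)>300: (e,ax,an)=cv2.fitEllipse(c);print(nm,cv2.boundingRect(c),np.round(e,1),np.round(ax,1),onz(d,e,.076).round(4))
print("grasp axis px at .076",proj(d,(p[0],p[1],.076)))
```

```text
[0.44321978 0.20295129 0.2859    ]
red (51, 262, 92, 58) [ 91.8 291.3] [37.1 97.7] [0.3103 0.1172 0.076 ]
red (286, 195, 67, 66) [319.1 227.8] [63.8 65. ] [0.4424 0.2046 0.076 ]
blue (278, 0, 81, 60) [317.8  25. ] [62.1 84.7] [0.409  0.3127 0.076 ]
grasp axis px at .076 [319.58026095 230.54117883]
```

View pics/wr3.png

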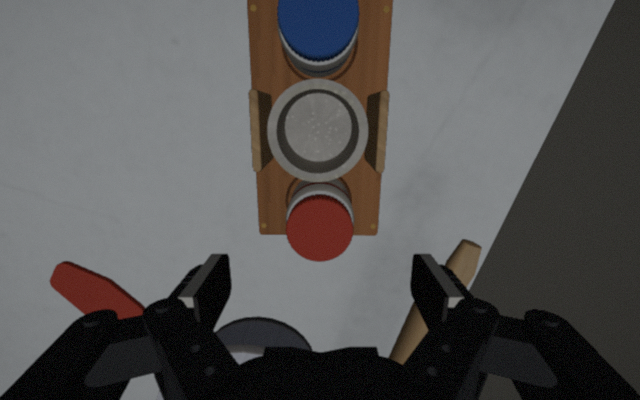

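The red cap at (319,228) sits on the grasp axis at (320,230), so I'll lower and grip.

Call:
{"name": "jog_arm", "arguments": {
  "plan": [
    {"dx": 0, "dy": 0, "dz": 20, "ax": 0, "ay": 0, "az": 0, "grip": 0},
    {"dx": 0, "dy": 0, "dz": 20, "ax": 0, "ay": 0, "az": 0, "grip": 0},
    {"dx": 0, "dy": 0, "dz": 20, "ax": 0, "ay": 0, "az": 0, "grip": 0},
    {"dx": 0, "dy": 0, "dz": 20, "ax": 0, "ay": 0, "az": 0, "grip": 0},
    {"dx": 0, "dy": 0, "dz": 12, "ax": 0, "ay": 0, "az": 0, "grip": 0},
    {"dx": 0, "dy": 0, "dz": 0, "ax": 0, "ay": 0, "az": 0, "grip": 0},
    {"dx": 0, "dy": 0, "dz": 0, "ax": 0, "ay": 0, "az": 0, "grip": 0},
    {"dx": 0, "dy": 0, "dz": 0, "ax": 0, "ay": 0, "az": 0, "grip": 0}
  ]
}}

```text
clock: 5.55
position: [0.4437, 0.2032, 0.1939]
ee_rot: [0.001, 0.596, 0.803, 0.001]
contact_force: [0.2, 0.2, -0.6]
width: 0.0853
gripper_force: 0.0
```

Call:
{"name": "jog_arm", "arguments": {
  "plan": [
    {"dx": 0, "dy": 0, "dz": 0, "ax": 0, "ay": 0, "az": 0, "grip": 0.3},
    {"dx": 0, "dy": 0, "dz": 0, "ax": 0, "ay": 0, "az": 0, "grip": 0.35},
    {"dx": 0, "dy": 0, "dz": 0, "ax": 0, "ay": 0, "az": 0, "grip": 0.4},
    {"dx": 0, "dy": 0, "dz": 0, "ax": 0, "ay": 0, "az": 0, "grip": 0.6},
    {"dx": 0, "dy": 0, "dz": 0, "ax": 0, "ay": 0, "az": 0, "grip": 0.8},
    {"dx": 0, "dy": 0, "dz": 0, "ax": 0, "ay": 0, "az": 0, "grip": 1},
    {"dx": 0, "dy": 0, "dz": 0, "ax": 0, "ay": 0, "az": 0, "grip": 1},
    {"dx": 0, "dy": 0, "dz": 0, "ax": 0, "ay": 0, "az": 0, "grip": 1},
    {"dx": 0, "dy": 0, "dz": 0, "ax": 0, "ay": 0, "az": 0, "grip": 1},
    {"dx": 0, "dy": 0, "dz": 0, "ax": 0, "ay": 0, "az": 0, "grip": 1}
  ],
  "grip_force": 30
}}

```text
clock: 6.38
position: [0.4432, 0.203, 0.1936]
ee_rot: [0.0, 0.595, 0.803, 0.0]
contact_force: [-1.3, -0.2, 5.8]
width: 0.0472
gripper_force: 30.5
```

Call:
{"name": "jog_arm", "arguments": {
  "plan": [
    {"dx": 0, "dy": 0, "dz": -5, "ax": 0, "ay": 0, "az": 0, "grip": 1},
    {"dx": 0, "dy": 0, "dz": -10, "ax": 0, "ay": 0, "az": 0, "grip": 1},
    {"dx": 0, "dy": 0, "dz": -20, "ax": 0, "ay": 0, "az": 0, "grip": 1},
    {"dx": 0, "dy": 0, "dz": -20, "ax": 0, "ay": 0, "az": 0, "grip": 1},
    {"dx": 0, "dy": 0, "dz": -20, "ax": 0, "ay": 0, "az": 0, "grip": 1},
    {"dx": 0, "dy": 0, "dz": -25, "ax": 0, "ay": 0, "az": 0, "grip": 1},
    {"dx": 0, "dy": 0, "dz": -25, "ax": 0, "ay": 0, "az": 0, "grip": 1},
    {"dx": 0, "dy": 0, "dz": -25, "ax": 0, "ay": 0, "az": 0, "grip": 1},
    {"dx": 0, "dy": 0, "dz": -25, "ax": 0, "ay": 0, "az": 0, "grip": 1},
    {"dx": 0, "dy": 0, "dz": -20, "ax": 0, "ay": 0, "az": 0, "grip": 1},
    {"dx": 0, "dy": 0, "dz": -10, "ax": 0, "ay": 0, "az": 0, "grip": 1},
    {"dx": 0, "dy": 0, "dz": -5, "ax": 0, "ay": 0, "az": 0, "grip": 1}
  ]
}}

```text
clock: 7.38
position: [0.443, 0.203, 0.4042]
ee_rot: [0.001, 0.595, 0.803, 0.001]
contact_force: [0.5, -0.7, -1.6]
width: 0.0471
gripper_force: 31.4
```

Call:
{"name": "jog_arm", "arguments": {
  "plan": [
    {"dx": -10, "dy": -4, "dz": 0, "ax": 0, "ay": 0, "az": 0, "grip": 1},
    {"dx": -20, "dy": -7, "dz": 0, "ax": 0, "ay": 0, "az": 0, "grip": 1},
    {"dx": -30, "dy": -10, "dz": 0, "ax": 0, "ay": 0, "az": 0, "grip": 1},
    {"dx": -30, "dy": -10, "dz": 0, "ax": 0, "ay": 0, "az": 0, "grip": 1},
    {"dx": -30, "dy": -10, "dz": 0, "ax": 0, "ay": 0, "az": 0, "grip": 1},
    {"dx": -30, "dy": -10, "dz": 0, "ax": 0, "ay": 0, "az": 0, "grip": 1},
    {"dx": -30, "dy": -10, "dz": 0, "ax": 0, "ay": 0, "az": 0, "grip": 1},
    {"dx": -30, "dy": -10, "dz": 0, "ax": 0, "ay": 0, "az": 0, "grip": 1},
    {"dx": -30, "dy": -10, "dz": 0, "ax": 0, "ay": 0, "az": 0, "grip": 1},
    {"dx": -30, "dy": -10, "dz": 0, "ax": 0, "ay": 0, "az": 0, "grip": 1},
    {"dx": -30, "dy": -10, "dz": 0, "ax": 0, "ay": 0, "az": 0, "grip": 1},
    {"dx": -30, "dy": -11, "dz": 0, "ax": 0, "ay": 0, "az": 0, "grip": 1},
    {"dx": -30, "dy": -11, "dz": 0, "ax": 0, "ay": 0, "az": 0, "grip": 1},
    {"dx": -30, "dy": -11, "dz": 0, "ax": 0, "ay": 0, "az": 0, "grip": 1},
    {"dx": -30, "dy": -11, "dz": 0, "ax": 0, "ay": 0, "az": 0, "grip": 1},
    {"dx": -30, "dy": -11, "dz": 0, "ax": 0, "ay": 0, "az": 0, "grip": 1},
    {"dx": -20, "dy": -8, "dz": 0, "ax": 0, "ay": 0, "az": 0, "grip": 1},
    {"dx": -6, "dy": -4, "dz": 0, "ax": 0, "ay": 0, "az": 0, "grip": 1},
    {"dx": 0, "dy": 0, "dz": 0, "ax": 0, "ay": 0, "az": 0, "grip": 1},
    {"dx": 0, "dy": 0, "dz": 0, "ax": 0, "ay": 0, "az": 0, "grip": 1}
  ]
}}

```text
clock: 9.05
position: [0.4199, -0.3008, 0.4013]
ee_rot: [-0.002, 0.596, 0.803, 0.001]
contact_force: [-0.1, -0.2, -1.4]
width: 0.0472
gripper_force: 31.4
```

Run:
```python
from h import *
import pickle
d=cam("wrist");save(d,"wr4");pickle.dump(d,open("d4.pkl","wb"))
s=sensors.get_state();print(s["position"],s["width"])
```

```text
[ 0.42013188 -0.30025595  0.4017182 ] 0.046825279394386486
```

View pics/wr4.png

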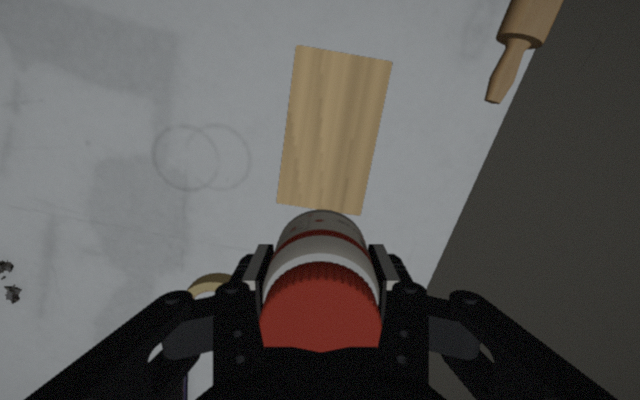

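The board is fully visible, with corners at about (297,45), (392,61), (362,215) and (277,205). The held jar is upright and centred.

Run:
```python
from h import *
import pickle
d=pickle.load(open("d4.pkl","rb"));im=d["image"];h=cv2.cvtColor(im,cv2.COLOR_RGB2HSV)
m=cv2.inRange(h,(10,60,60),(28,255,255));m[212:]=0;m[:,:260]=0;m[:,410:]=0
c=max(cv2.findContours(m,0,1)[0],key=cv2.contourArea);q=cv2.approxPolyDP(cv2.convexHull(c),6,True)[:,0];print(q.tolist())
for P in(q,np.array([(297,45),(392,61),(362,215),(277,205)])):
    W=np.array([onz(d,p,.018)[:2] for p in P]);print(W.round(4).tolist(),W.mean(0).round(4),np.linalg.norm(np.roll(W,-1,0)-W,axis=1).round(3))
```

```text
[[298, 45], [391, 63], [360, 211], [277, 202]]
[[0.357, -0.1746], [0.456, -0.1627], [0.4782, -0.3284], [0.3791, -0.3466]] [ 0.4176 -0.2531] [0.1   0.167 0.101 0.173]
[[0.356, -0.1749], [0.4564, -0.1606], [0.4822, -0.3325], [0.38, -0.3502]] [ 0.4187 -0.2546] [0.101 0.174 0.104 0.177]
```

Call:
{"name": "jog_arm", "arguments": {
  "plan": [
    {"dx": 2, "dy": 5, "dz": 10, "ax": 0, "ay": 0, "az": 0, "grip": 1},
    {"dx": 0, "dy": 0, "dz": 20, "ax": 0, "ay": 0, "az": 0, "grip": 1},
    {"dx": 0, "dy": 0, "dz": 30, "ax": 0, "ay": 0, "az": 0, "grip": 1},
    {"dx": 0, "dy": 0, "dz": 30, "ax": 0, "ay": 0, "az": 0, "grip": 1},
    {"dx": 0, "dy": 0, "dz": 30, "ax": 0, "ay": 0, "az": 0, "grip": 1},
    {"dx": 0, "dy": 0, "dz": 25, "ax": 0, "ay": 0, "az": 0, "grip": 1},
    {"dx": 0, "dy": 0, "dz": 20, "ax": 0, "ay": 0, "az": 0, "grip": 1},
    {"dx": 0, "dy": 0, "dz": 15, "ax": 0, "ay": 0, "az": 0, "grip": 1},
    {"dx": 0, "dy": 0, "dz": 8, "ax": 0, "ay": 0, "az": 0, "grip": 1},
    {"dx": 0, "dy": 0, "dz": 4, "ax": 0, "ay": 0, "az": 0, "grip": 1},
    {"dx": 0, "dy": 0, "dz": 2, "ax": 0, "ay": 0, "az": 0, "grip": 1},
    {"dx": 0, "dy": 0, "dz": 0, "ax": 0, "ay": 0, "az": 0, "grip": 1},
    {"dx": 0, "dy": 0, "dz": 0, "ax": 0, "ay": 0, "az": 0, "grip": 1},
    {"dx": 0, "dy": 0, "dz": 0, "ax": 0, "ay": 0, "az": 0, "grip": 1},
    {"dx": 0, "dy": 0, "dz": 0, "ax": 0, "ay": 0, "az": 0, "grip": 1}
  ]
}}

```text
clock: 10.35
position: [0.4251, -0.2981, 0.2095]
ee_rot: [0.001, 0.596, 0.803, -0.0]
contact_force: [-0.1, 0.2, -2.3]
width: 0.0472
gripper_force: 31.4
```

Call:
{"name": "jog_arm", "arguments": {
  "plan": [
    {"dx": 0, "dy": 0, "dz": 2, "ax": 0, "ay": 0, "az": 0, "grip": 1},
    {"dx": 0, "dy": 0, "dz": 2, "ax": 0, "ay": 0, "az": 0, "grip": 1},
    {"dx": 0, "dy": 0, "dz": 1, "ax": 0, "ay": 0, "az": 0, "grip": 1},
    {"dx": 0, "dy": 0, "dz": 0, "ax": 0, "ay": 0, "az": 0, "grip": 1},
    {"dx": 0, "dy": 0, "dz": 0, "ax": 0, "ay": 0, "az": 0, "grip": 1},
    {"dx": 0, "dy": 0, "dz": 0, "ax": 0, "ay": 0, "az": 0, "grip": 1}
  ]
}}

```text
clock: 10.85
position: [0.4248, -0.298, 0.2036]
ee_rot: [-0.0, 0.596, 0.803, -0.0]
contact_force: [0.0, 0.7, -0.9]
width: 0.047
gripper_force: 31.4
```

Call:
{"name": "jog_arm", "arguments": {
  "plan": [
    {"dx": 0, "dy": 0, "dz": 0.7, "ax": 0, "ay": 0, "az": 0, "grip": 1},
    {"dx": 0, "dy": 0, "dz": 0, "ax": 0, "ay": 0, "az": 0, "grip": 1},
    {"dx": 0, "dy": 0, "dz": 0.5, "ax": 0, "ay": 0, "az": 0, "grip": 1},
    {"dx": 0, "dy": 0, "dz": 0, "ax": 0, "ay": 0, "az": 0, "grip": 1},
    {"dx": 0, "dy": 0, "dz": 0, "ax": 0, "ay": 0, "az": 0, "grip": 1}
  ]
}}

```text
clock: 11.27
position: [0.4247, -0.2979, 0.2036]
ee_rot: [0.0, 0.595, 0.803, -0.0]
contact_force: [-2.3, 1.5, 9.1]
width: 0.0469
gripper_force: 32.2
```

Call:
{"name": "jog_arm", "arguments": {
  "plan": [
    {"dx": 0, "dy": 0, "dz": 0, "ax": 0, "ay": 0, "az": 0, "grip": 0.4},
    {"dx": 0, "dy": 0, "dz": 0, "ax": 0, "ay": 0, "az": 0, "grip": 0.3},
    {"dx": 0, "dy": 0, "dz": 0, "ax": 0, "ay": 0, "az": 0, "grip": 0.15},
    {"dx": 0, "dy": 0, "dz": 0, "ax": 0, "ay": 0, "az": 0, "grip": 0},
    {"dx": 0, "dy": 0, "dz": 0, "ax": 0, "ay": 0, "az": 0, "grip": 0},
    {"dx": 0, "dy": 0, "dz": 0, "ax": 0, "ay": 0, "az": 0, "grip": 0},
    {"dx": 0, "dy": 0, "dz": 0, "ax": 0, "ay": 0, "az": 0, "grip": 0}
  ]
}}

```text
clock: 11.85
position: [0.4249, -0.2979, 0.2024]
ee_rot: [-0.0, 0.596, 0.803, -0.0]
contact_force: [-0.4, -0.4, -0.9]
width: 0.0856
gripper_force: 0.0
```

Call:
{"name": "jog_arm", "arguments": {
  "plan": [
    {"dx": 0, "dy": 0, "dz": -10, "ax": 0, "ay": 0, "az": 0, "grip": 0},
    {"dx": 0, "dy": 0, "dz": -20, "ax": 0, "ay": 0, "az": 0, "grip": 0},
    {"dx": 0, "dy": 0, "dz": -20, "ax": 0, "ay": 0, "az": 0, "grip": 0},
    {"dx": 0, "dy": 0, "dz": -30, "ax": 0, "ay": 0, "az": 0, "grip": 0},
    {"dx": 0, "dy": 0, "dz": -30, "ax": 0, "ay": 0, "az": 0, "grip": 0},
    {"dx": 0, "dy": 0, "dz": -30, "ax": 0, "ay": 0, "az": 0, "grip": 0},
    {"dx": 0, "dy": 0, "dz": -30, "ax": 0, "ay": 0, "az": 0, "grip": 0},
    {"dx": 0, "dy": 0, "dz": -20, "ax": 0, "ay": 0, "az": 0, "grip": 0},
    {"dx": 0, "dy": 0, "dz": -10, "ax": 0, "ay": 0, "az": 0, "grip": 0},
    {"dx": 0, "dy": 0, "dz": 0, "ax": 0, "ay": 0, "az": 0, "grip": 0},
    {"dx": 0, "dy": 0, "dz": 0, "ax": 0, "ay": 0, "az": 0, "grip": 0}
  ]
}}

```text
clock: 12.77
position: [0.4246, -0.2977, 0.4023]
ee_rot: [-0.0, 0.595, 0.803, -0.0]
contact_force: [0.2, 0.5, -0.5]
width: 0.0852
gripper_force: 0.0
```

Call:
{"name": "jog_arm", "arguments": {
  "plan": [
    {"dx": 15, "dy": 4, "dz": 0, "ax": 0, "ay": 0, "az": 0, "grip": 0},
    {"dx": 30, "dy": 8, "dz": 0, "ax": 0, "ay": 0, "az": 0, "grip": 0},
    {"dx": 30, "dy": 8, "dz": 0, "ax": 0, "ay": 0, "az": 0, "grip": 0},
    {"dx": 35, "dy": 10, "dz": 0, "ax": 0, "ay": 0, "az": 0, "grip": 0},
    {"dx": 35, "dy": 10, "dz": 0, "ax": 0, "ay": 0, "az": 0, "grip": 0},
    {"dx": 35, "dy": 10, "dz": 0, "ax": 0, "ay": 0, "az": 0, "grip": 0},
    {"dx": 35, "dy": 10, "dz": 0, "ax": 0, "ay": 0, "az": 0, "grip": 0},
    {"dx": 35, "dy": 10, "dz": 0, "ax": 0, "ay": 0, "az": 0, "grip": 0},
    {"dx": 35, "dy": 10, "dz": 0, "ax": 0, "ay": 0, "az": 0, "grip": 0},
    {"dx": 35, "dy": 10, "dz": 0, "ax": 0, "ay": 0, "az": 0, "grip": 0},
    {"dx": 35, "dy": 10, "dz": 0, "ax": 0, "ay": 0, "az": 0, "grip": 0},
    {"dx": 35, "dy": 10, "dz": 0, "ax": 0, "ay": 0, "az": 0, "grip": 0},
    {"dx": 35, "dy": 10, "dz": 0, "ax": 0, "ay": 0, "az": 0, "grip": 0},
    {"dx": 35, "dy": 10, "dz": 0, "ax": 0, "ay": 0, "az": 0, "grip": 0},
    {"dx": 35, "dy": 10, "dz": 0, "ax": 0, "ay": 0, "az": 0, "grip": 0},
    {"dx": 30, "dy": 8, "dz": 0, "ax": 0, "ay": 0, "az": 0, "grip": 0},
    {"dx": 25, "dy": 8, "dz": 0, "ax": 0, "ay": 0, "az": 0, "grip": 0},
    {"dx": 15, "dy": 5, "dz": 0, "ax": 0, "ay": 0, "az": 0, "grip": 0},
    {"dx": 0, "dy": 0, "dz": 0, "ax": 0, "ay": 0, "az": 0, "grip": 0},
    {"dx": 0, "dy": 0, "dz": 0, "ax": 0, "ay": 0, "az": 0, "grip": 0}
  ]
}}

```text
clock: 14.43
position: [0.4134, 0.29, 0.4006]
ee_rot: [-0.001, 0.595, 0.804, -0.002]
contact_force: [-0.6, 0.8, -0.2]
width: 0.0854
gripper_force: 0.0
```

```bash
cat > caps.py <<'E'
from h import *
import sys
d=cam("wrist");save(d,sys.argv[1]);im=d["image"];h=cv2.cvtColor(im,cv2.COLOR_RGB2HSV)
s=sensors.get_state();p=s["position"];print(p,s["ee_rot"],s["clock"])
for nm,m in(("red",cv2.inRange(h,(0,150,50),(8,255,255))|cv2.inRange(h,(172,150,50),(180,255,255))),("blue",cv2.inRange(h,(100,120,40),(128,255,255)))):
    for c in cv2.findContours(m,0,1)[0]:
        if cv2.contourArea(c)>300: (e,ax,an)=cv2.fitEllipse(c);print(nm,cv2.boundingRect(c),np.round(e,1),np.round(ax,1),onz(d,e,.076).round(4),onz(d,e,.086).round(4))
print("grasp axis px at .076",proj(d,(p[0],p[1],.076)))
E
python3 caps.py wr5
```

```text
[0.41362363 0.2892742  0.4009015 ] [-6.34697848e-04  5.95101332e-01  8.03647948e-01 -1.99437742e-03] 14.4833
red (144, 282, 29, 22) [156.1 292.1] [18.7 27.1] [0.2745 0.1218 0.076 ] [0.2786 0.1299 0.086 ]
red (528, 17, 112, 93) [612.9  83. ] [  8.1 195.4] [0.6344 0.4574 0.076 ] [0.6261 0.4541 0.086 ]
blue (303, 135, 43, 44) [324.1 156.5] [41.8 42.7] [0.4071 0.3189 0.076 ] [0.4066 0.3203 0.086 ]
grasp axis px at .076 [321.50534685 187.12169563]
```

Call:
{"name": "jog_arm", "arguments": {
  "plan": [
    {"dx": 15, "dy": 1.5, "dz": 10, "ax": 0, "ay": 0, "az": 0, "grip": 0},
    {"dx": 15, "dy": 1.5, "dz": 20, "ax": 0, "ay": 0, "az": 0, "grip": 0},
    {"dx": 0, "dy": 0, "dz": 30, "ax": 0, "ay": 0, "az": 0, "grip": 0},
    {"dx": 0, "dy": 0, "dz": 30, "ax": 0, "ay": 0, "az": 0, "grip": 0},
    {"dx": 0, "dy": 0, "dz": 20, "ax": 0, "ay": 0, "az": 0, "grip": 0},
    {"dx": 0, "dy": 0, "dz": 10, "ax": 0, "ay": 0, "az": 0, "grip": 0},
    {"dx": 0, "dy": 0, "dz": 0, "ax": 0, "ay": 0, "az": 0, "grip": 0},
    {"dx": 0, "dy": 0, "dz": 0, "ax": 0, "ay": 0, "az": 0, "grip": 0},
    {"dx": 0, "dy": 0, "dz": 0, "ax": 0, "ay": 0, "az": 0, "grip": 0}
  ]
}}

```text
clock: 15.23
position: [0.4095, 0.3189, 0.2838]
ee_rot: [0.001, 0.596, 0.803, 0.001]
contact_force: [-0.2, 0.5, 0.3]
width: 0.0855
gripper_force: 0.0
```

```bash
python3 caps.py wr6
```

```text
[0.40949877 0.31907549 0.28403527] [6.88188310e-04 5.95749003e-01 8.03169084e-01 1.44033640e-03] 15.2833
blue (283, 195, 66, 67) [315.4 229. ] [64.9 65.5] [0.4068 0.3201 0.076 ] [0.4058 0.324  0.086 ]
grasp axis px at .076 [319.10717435 231.70628407]
```

Call:
{"name": "jog_arm", "arguments": {
  "plan": [
    {"dx": 0, "dy": -2, "dz": 15, "ax": 0, "ay": 0, "az": 0, "grip": 0},
    {"dx": 0, "dy": 0, "dz": 20, "ax": 0, "ay": 0, "az": 0, "grip": 0},
    {"dx": 0, "dy": 0, "dz": 20, "ax": 0, "ay": 0, "az": 0, "grip": 0},
    {"dx": 0, "dy": 0, "dz": 20, "ax": 0, "ay": 0, "az": 0, "grip": 0},
    {"dx": 0, "dy": 0, "dz": 15, "ax": 0, "ay": 0, "az": 0, "grip": 0},
    {"dx": 0, "dy": 0, "dz": 0, "ax": 0, "ay": 0, "az": 0, "grip": 0},
    {"dx": 0, "dy": 0, "dz": 0, "ax": 0, "ay": 0, "az": 0, "grip": 0},
    {"dx": 0, "dy": 0, "dz": 0, "ax": 0, "ay": 0, "az": 0, "grip": 0}
  ]
}}

```text
clock: 15.95
position: [0.4076, 0.3189, 0.1939]
ee_rot: [0.001, 0.596, 0.803, 0.001]
contact_force: [-0.3, -0.1, -0.3]
width: 0.0851
gripper_force: 0.0
```

Call:
{"name": "jog_arm", "arguments": {
  "plan": [
    {"dx": 0, "dy": 0, "dz": 0, "ax": 0, "ay": 0, "az": 0, "grip": 0.3},
    {"dx": 0, "dy": 0, "dz": 0, "ax": 0, "ay": 0, "az": 0, "grip": 0.35},
    {"dx": 0, "dy": 0, "dz": 0, "ax": 0, "ay": 0, "az": 0, "grip": 0.4},
    {"dx": 0, "dy": 0, "dz": 0, "ax": 0, "ay": 0, "az": 0, "grip": 0.6},
    {"dx": 0, "dy": 0, "dz": 0, "ax": 0, "ay": 0, "az": 0, "grip": 0.8},
    {"dx": 0, "dy": 0, "dz": 0, "ax": 0, "ay": 0, "az": 0, "grip": 1},
    {"dx": 0, "dy": 0, "dz": 0, "ax": 0, "ay": 0, "az": 0, "grip": 1},
    {"dx": 0, "dy": 0, "dz": 0, "ax": 0, "ay": 0, "az": 0, "grip": 1},
    {"dx": 0, "dy": 0, "dz": 0, "ax": 0, "ay": 0, "az": 0, "grip": 1},
    {"dx": 0, "dy": 0, "dz": 0, "ax": 0, "ay": 0, "az": 0, "grip": 1}
  ]
}}

```text
clock: 16.78
position: [0.407, 0.3186, 0.1935]
ee_rot: [0.0, 0.595, 0.803, 0.001]
contact_force: [-0.7, 0.4, 5.6]
width: 0.0467
gripper_force: 30.5
```

Call:
{"name": "jog_arm", "arguments": {
  "plan": [
    {"dx": 0, "dy": 0, "dz": -5, "ax": 0, "ay": 0, "az": 0, "grip": 1},
    {"dx": 0, "dy": 0, "dz": -10, "ax": 0, "ay": 0, "az": 0, "grip": 1},
    {"dx": 0, "dy": 0, "dz": -20, "ax": 0, "ay": 0, "az": 0, "grip": 1},
    {"dx": 0, "dy": 0, "dz": -20, "ax": 0, "ay": 0, "az": 0, "grip": 1},
    {"dx": 0, "dy": 0, "dz": -20, "ax": 0, "ay": 0, "az": 0, "grip": 1},
    {"dx": 0, "dy": 0, "dz": -25, "ax": 0, "ay": 0, "az": 0, "grip": 1},
    {"dx": 0, "dy": 0, "dz": -25, "ax": 0, "ay": 0, "az": 0, "grip": 1},
    {"dx": 0, "dy": 0, "dz": -25, "ax": 0, "ay": 0, "az": 0, "grip": 1},
    {"dx": 0, "dy": 0, "dz": -25, "ax": 0, "ay": 0, "az": 0, "grip": 1},
    {"dx": 0, "dy": 0, "dz": -15, "ax": 0, "ay": 0, "az": 0, "grip": 1},
    {"dx": 0, "dy": 0, "dz": -10, "ax": 0, "ay": 0, "az": 0, "grip": 1}
  ]
}}

```text
clock: 17.7
position: [0.4068, 0.3185, 0.3954]
ee_rot: [0.001, 0.595, 0.803, 0.002]
contact_force: [1.3, -0.4, -0.2]
width: 0.0467
gripper_force: 31.4
```

Call:
{"name": "jog_arm", "arguments": {
  "plan": [
    {"dx": -15, "dy": -4, "dz": 0, "ax": 0, "ay": 0, "az": 0, "grip": 1},
    {"dx": -25, "dy": -7, "dz": 0, "ax": 0, "ay": 0, "az": 0, "grip": 1},
    {"dx": -32, "dy": -9, "dz": 0, "ax": 0, "ay": 0, "az": 0, "grip": 1},
    {"dx": -32, "dy": -9, "dz": 0, "ax": 0, "ay": 0, "az": 0, "grip": 1},
    {"dx": -32, "dy": -9, "dz": 0, "ax": 0, "ay": 0, "az": 0, "grip": 1},
    {"dx": -32, "dy": -9, "dz": 0, "ax": 0, "ay": 0, "az": 0, "grip": 1},
    {"dx": -32, "dy": -9, "dz": 0, "ax": 0, "ay": 0, "az": 0, "grip": 1},
    {"dx": -32, "dy": -9, "dz": 0, "ax": 0, "ay": 0, "az": 0, "grip": 1},
    {"dx": -32, "dy": -9, "dz": 0, "ax": 0, "ay": 0, "az": 0, "grip": 1},
    {"dx": -32, "dy": -9, "dz": 0, "ax": 0, "ay": 0, "az": 0, "grip": 1},
    {"dx": -32, "dy": -9, "dz": 0, "ax": 0, "ay": 0, "az": 0, "grip": 1},
    {"dx": -32, "dy": -9, "dz": 0, "ax": 0, "ay": 0, "az": 0, "grip": 1},
    {"dx": -32, "dy": -9, "dz": 0, "ax": 0, "ay": 0, "az": 0, "grip": 1},
    {"dx": -32, "dy": -9, "dz": 0, "ax": 0, "ay": 0, "az": 0, "grip": 1},
    {"dx": -32, "dy": -10, "dz": 0, "ax": 0, "ay": 0, "az": 0, "grip": 1},
    {"dx": -30, "dy": -10, "dz": 0, "ax": 0, "ay": 0, "az": 0, "grip": 1},
    {"dx": -20, "dy": -6, "dz": 0, "ax": 0, "ay": 0, "az": 0, "grip": 1},
    {"dx": -5, "dy": -3, "dz": 0, "ax": 0, "ay": 0, "az": 0, "grip": 1},
    {"dx": 0, "dy": 0, "dz": 0, "ax": 0, "ay": 0, "az": 0, "grip": 1},
    {"dx": 0, "dy": 0, "dz": 0, "ax": 0, "ay": 0, "az": 0, "grip": 1}
  ]
}}

```text
clock: 19.37
position: [0.4134, -0.2129, 0.3921]
ee_rot: [-0.001, 0.596, 0.803, 0.0]
contact_force: [-0.7, -0.1, -1.6]
width: 0.0466
gripper_force: 31.4
```

Call:
{"name": "jog_arm", "arguments": {
  "plan": [
    {"dx": 0, "dy": 0, "dz": 10, "ax": 0, "ay": 0, "az": 0, "grip": 1},
    {"dx": 0, "dy": 0, "dz": 20, "ax": 0, "ay": 0, "az": 0, "grip": 1},
    {"dx": 0, "dy": 0, "dz": 20, "ax": 0, "ay": 0, "az": 0, "grip": 1},
    {"dx": 0, "dy": 0, "dz": 20, "ax": 0, "ay": 0, "az": 0, "grip": 1},
    {"dx": 0, "dy": 0, "dz": 0, "ax": 0, "ay": 0, "az": 0, "grip": 1},
    {"dx": 0, "dy": 0, "dz": 0, "ax": 0, "ay": 0, "az": 0, "grip": 1},
    {"dx": 0, "dy": 0, "dz": 0, "ax": 0, "ay": 0, "az": 0, "grip": 1}
  ]
}}

```text
clock: 19.95
position: [0.4142, -0.2129, 0.3232]
ee_rot: [0.001, 0.595, 0.804, 0.0]
contact_force: [0.3, -0.1, -1.1]
width: 0.047
gripper_force: 31.7
```

Position is good (target 0.413, -0.213). Lowering to z 0.2035.

Call:
{"name": "jog_arm", "arguments": {
  "plan": [
    {"dx": 0, "dy": 0, "dz": 20, "ax": 0, "ay": 0, "az": 0, "grip": 1},
    {"dx": 0, "dy": 0, "dz": 30, "ax": 0, "ay": 0, "az": 0, "grip": 1},
    {"dx": 0, "dy": 0, "dz": 30, "ax": 0, "ay": 0, "az": 0, "grip": 1},
    {"dx": 0, "dy": 0, "dz": 20, "ax": 0, "ay": 0, "az": 0, "grip": 1},
    {"dx": 0, "dy": 0, "dz": 10, "ax": 0, "ay": 0, "az": 0, "grip": 1},
    {"dx": 0, "dy": 0, "dz": 5, "ax": 0, "ay": 0, "az": 0, "grip": 1},
    {"dx": 0, "dy": 0, "dz": 2, "ax": 0, "ay": 0, "az": 0, "grip": 1},
    {"dx": 0, "dy": 0, "dz": 1, "ax": 0, "ay": 0, "az": 0, "grip": 1},
    {"dx": 0, "dy": 0, "dz": 0, "ax": 0, "ay": 0, "az": 0, "grip": 1},
    {"dx": 0, "dy": 0, "dz": 0, "ax": 0, "ay": 0, "az": 0, "grip": 1},
    {"dx": 0, "dy": 0, "dz": 0, "ax": 0, "ay": 0, "az": 0, "grip": 1}
  ]
}}

```text
clock: 20.87
position: [0.4141, -0.2137, 0.2054]
ee_rot: [0.001, 0.595, 0.803, -0.0]
contact_force: [-0.1, -0.7, -2.0]
width: 0.0467
gripper_force: 31.7
```

Call:
{"name": "jog_arm", "arguments": {
  "plan": [
    {"dx": 0, "dy": 0, "dz": 1, "ax": 0, "ay": 0, "az": 0, "grip": 1},
    {"dx": 0, "dy": 0, "dz": 0, "ax": 0, "ay": 0, "az": 0, "grip": 1},
    {"dx": 0, "dy": 0, "dz": 1, "ax": 0, "ay": 0, "az": 0, "grip": 1},
    {"dx": 0, "dy": 0, "dz": 0, "ax": 0, "ay": 0, "az": 0, "grip": 1},
    {"dx": 0, "dy": 0, "dz": 0.5, "ax": 0, "ay": 0, "az": 0, "grip": 1},
    {"dx": 0, "dy": 0, "dz": 0, "ax": 0, "ay": 0, "az": 0, "grip": 1},
    {"dx": 0, "dy": 0, "dz": 0, "ax": 0, "ay": 0, "az": 0, "grip": 1}
  ]
}}

```text
clock: 21.45
position: [0.4139, -0.2135, 0.2034]
ee_rot: [0.0, 0.595, 0.803, -0.0]
contact_force: [-2.0, 1.9, 13.4]
width: 0.0467
gripper_force: 33.0
```

Call:
{"name": "jog_arm", "arguments": {
  "plan": [
    {"dx": 0, "dy": 0, "dz": 0, "ax": 0, "ay": 0, "az": 0, "grip": 0.4},
    {"dx": 0, "dy": 0, "dz": 0, "ax": 0, "ay": 0, "az": 0, "grip": 0.3},
    {"dx": 0, "dy": 0, "dz": 0, "ax": 0, "ay": 0, "az": 0, "grip": 0.15},
    {"dx": 0, "dy": 0, "dz": 0, "ax": 0, "ay": 0, "az": 0, "grip": 0},
    {"dx": 0, "dy": 0, "dz": 0, "ax": 0, "ay": 0, "az": 0, "grip": 0},
    {"dx": 0, "dy": 0, "dz": 0, "ax": 0, "ay": 0, "az": 0, "grip": 0},
    {"dx": 0, "dy": 0, "dz": 0, "ax": 0, "ay": 0, "az": 0, "grip": 0}
  ]
}}

```text
clock: 22.03
position: [0.4138, -0.2135, 0.2019]
ee_rot: [-0.0, 0.596, 0.803, -0.0]
contact_force: [0.3, -1.2, -0.7]
width: 0.0852
gripper_force: 0.0
```

Call:
{"name": "jog_arm", "arguments": {
  "plan": [
    {"dx": 0, "dy": 0, "dz": -10, "ax": 0, "ay": 0, "az": 0, "grip": 0},
    {"dx": 0, "dy": 0, "dz": -20, "ax": 0, "ay": 0, "az": 0, "grip": 0},
    {"dx": 0, "dy": 0, "dz": -20, "ax": 0, "ay": 0, "az": 0, "grip": 0},
    {"dx": 0, "dy": 0, "dz": -30, "ax": 0, "ay": 0, "az": 0, "grip": 0},
    {"dx": 0, "dy": 0, "dz": -30, "ax": 0, "ay": 0, "az": 0, "grip": 0},
    {"dx": 0, "dy": 0, "dz": -30, "ax": 0, "ay": 0, "az": 0, "grip": 0},
    {"dx": 0, "dy": 0, "dz": -30, "ax": 0, "ay": 0, "az": 0, "grip": 0},
    {"dx": 0, "dy": 0, "dz": -30, "ax": 0, "ay": 0, "az": 0, "grip": 0},
    {"dx": 28, "dy": 12, "dz": 0, "ax": 0, "ay": 0, "az": 0, "grip": 0},
    {"dx": 28, "dy": 12, "dz": 0, "ax": 0, "ay": 0, "az": 0, "grip": 0},
    {"dx": 28, "dy": 12, "dz": 0, "ax": 0, "ay": 0, "az": 0, "grip": 0},
    {"dx": 28, "dy": 12, "dz": 0, "ax": 0, "ay": 0, "az": 0, "grip": 0},
    {"dx": 20, "dy": 8, "dz": 0, "ax": 0, "ay": 0, "az": 0, "grip": 0},
    {"dx": 10, "dy": 4, "dz": 0, "ax": 0, "ay": 0, "az": 0, "grip": 0},
    {"dx": 0, "dy": 0, "dz": 0, "ax": 0, "ay": 0, "az": 0, "grip": 0},
    {"dx": 0, "dy": 0, "dz": 0, "ax": 0, "ay": 0, "az": 0, "grip": 0},
    {"dx": 0, "dy": 0, "dz": 0, "ax": 0, "ay": 0, "az": 0, "grip": 0}
  ]
}}

```text
clock: 23.45
position: [0.4301, -0.061, 0.4019]
ee_rot: [0.0, 0.596, 0.803, -0.0]
contact_force: [-0.3, 0.8, -0.3]
width: 0.0856
gripper_force: 0.0
```

Run:
```python
from h import *
import pickle
d=cam("wrist");save(d,"wr7");pickle.dump(d,open("d7.pkl","wb"))
s=sensors.get_state();print(s["position"],s["ee_rot"],s["clock"])
P=proj(d,(.4335,.013,.066));print(P)
x0,y0=(P-85).astype(int).clip(0);g=cv2.cvtColor(d["image"],cv2.COLOR_RGB2GRAY)
cr=g[y0:y0+170,x0:x0+170]
ed=cv2.Canny(cv2.resize(cr,None,fx=3,fy=3,interpolation=cv2.INTER_CUBIC),40,120)
for c in cv2.findContours(cv2.dilate(ed,np.ones((3,3),np.uint8)),cv2.RETR_LIST,cv2.CHAIN_APPROX_NONE)[0]:
    if len(c)>150:
        e=cv2.fitEllipse(c)
        if min(e[1])/max(e[1])>.85 and min(e[1])>90:
            uv=((e[0][0]+.5)/3-.5+x0,(e[0][1]+.5)/3-.5+y0);print(len(c),np.round(uv,1),np.round(np.array(e[1])/6,1),onz(d,uv,.066).round(4))
```

```text
[ 0.43007208 -0.06124651  0.40189297] [ 1.87274195e-04  5.95961806e-01  8.03012655e-01 -4.07318770e-04] 23.5
[346.09048351 112.56946771]
262 [345.  120.5] [41.1 45.4] [0.4348 0.0058 0.066 ]
216 [346.8 183. ] [34.5 35.3] [ 0.4558 -0.0525  0.066 ]
202 [330.8 107.4] [46.7 54.8] [0.4181 0.0133 0.066 ]
232 [283.4 111. ] [28.1 31.9] [ 0.3757 -0.003   0.066 ]
625 [348.6 109.2] [35.5 37.4] [0.4348 0.0166 0.066 ]
674 [348.5 109.2] [38.3 40.2] [0.4348 0.0166 0.066 ]
881 [348.5 107.9] [50.1 52.8] [0.4344 0.0177 0.066 ]
934 [348.5 107.9] [52.8 55.5] [0.4344 0.0177 0.066 ]
1142 [348.5 106.2] [64.7 68.1] [0.4339 0.0192 0.066 ]
1185 [348.5 106.2] [67.4 70.9] [0.4339 0.0192 0.066 ]
```

View pics/wr7.png

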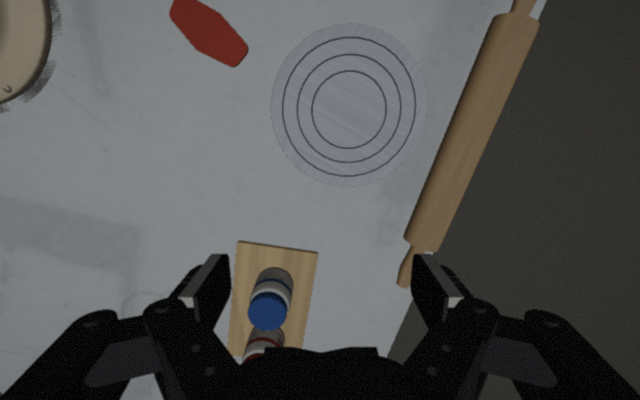

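The wheel's grooves centre at about (348,110), which gives (0.435, 0.0155). Both jars stand upright on the board. Next I'll go above the cup, turn 90° and check the cup.

Call:
{"name": "jog_arm", "arguments": {
  "plan": [
    {"dx": 15, "dy": 4, "dz": 0, "ax": 0, "ay": 0, "az": 0, "grip": 0},
    {"dx": 30, "dy": 8, "dz": 0, "ax": 0, "ay": 0, "az": 0, "grip": 0},
    {"dx": 30, "dy": 8, "dz": 0, "ax": 0, "ay": 0, "az": 0, "grip": 0},
    {"dx": 30, "dy": 9, "dz": 0, "ax": 0, "ay": 0, "az": 0, "grip": 0},
    {"dx": 30, "dy": 9, "dz": 0, "ax": 0, "ay": 0, "az": 0, "grip": 0},
    {"dx": 30, "dy": 9, "dz": 0, "ax": 0, "ay": 0, "az": 0, "grip": 0},
    {"dx": 30, "dy": 9, "dz": 0, "ax": 0, "ay": 0, "az": 0, "grip": 0},
    {"dx": 30, "dy": 9, "dz": 0, "ax": 0, "ay": 0, "az": 0, "grip": 0},
    {"dx": 30, "dy": 9, "dz": 0, "ax": 0, "ay": 0, "az": 0, "grip": 0},
    {"dx": 30, "dy": 8, "dz": 0, "ax": 0, "ay": 0, "az": 0, "grip": 0},
    {"dx": 20, "dy": 5, "dz": 0, "ax": 0, "ay": 0, "az": 0, "grip": 0},
    {"dx": 5, "dy": 1, "dz": 0, "ax": 0, "ay": 0, "az": 0, "grip": 0},
    {"dx": 0, "dy": 0, "dz": 0, "ax": 0, "ay": 0, "az": 0, "grip": 0},
    {"dx": 0, "dy": 0, "dz": 0, "ax": 0, "ay": 0, "az": 0, "grip": 0}
  ]
}}

```text
clock: 24.67
position: [0.4244, 0.261, 0.4017]
ee_rot: [0.0, 0.596, 0.803, -0.001]
contact_force: [0.7, -0.0, 1.1]
width: 0.0853
gripper_force: 0.0
```

Call:
{"name": "jog_arm", "arguments": {
  "plan": [
    {"dx": 0, "dy": 0, "dz": 0, "ax": 0, "ay": 0, "az": -1, "grip": 0},
    {"dx": 0, "dy": 0, "dz": 0, "ax": 0, "ay": 0, "az": -1, "grip": 0},
    {"dx": 0, "dy": 0, "dz": 0, "ax": 0, "ay": 0, "az": -1, "grip": 0},
    {"dx": 0, "dy": 0, "dz": 0, "ax": 0, "ay": 0, "az": -1, "grip": 0},
    {"dx": 0, "dy": 0, "dz": 0, "ax": 0, "ay": 0, "az": -1, "grip": 0},
    {"dx": 0, "dy": 0, "dz": 0, "ax": 0, "ay": 0, "az": -1, "grip": 0},
    {"dx": 0, "dy": 0, "dz": 0, "ax": 0, "ay": 0, "az": -1, "grip": 0},
    {"dx": 0, "dy": 0, "dz": 0, "ax": 0, "ay": 0, "az": -1, "grip": 0},
    {"dx": 0, "dy": 0, "dz": 0, "ax": 0, "ay": 0, "az": -1, "grip": 0},
    {"dx": 0, "dy": 0, "dz": 0, "ax": 0, "ay": 0, "az": -1, "grip": 0},
    {"dx": 0, "dy": 0, "dz": 0, "ax": 0, "ay": 0, "az": -1, "grip": 0},
    {"dx": 0, "dy": 0, "dz": 0, "ax": 0, "ay": 0, "az": -1, "grip": 0},
    {"dx": 0, "dy": 0, "dz": 0, "ax": 0, "ay": 0, "az": -1, "grip": 0},
    {"dx": 0, "dy": 0, "dz": 0, "ax": 0, "ay": 0, "az": -1, "grip": 0},
    {"dx": 0, "dy": 0, "dz": 0, "ax": 0, "ay": 0, "az": -1, "grip": 0},
    {"dx": 0, "dy": 0, "dz": 0, "ax": 0, "ay": 0, "az": 0, "grip": 0},
    {"dx": 0, "dy": 0, "dz": 0, "ax": 0, "ay": 0, "az": 0, "grip": 0},
    {"dx": 0, "dy": 0, "dz": 0, "ax": 0, "ay": 0, "az": 0, "grip": 0}
  ]
}}

```text
clock: 26.17
position: [0.4242, 0.261, 0.402]
ee_rot: [0.0, -0.145, 0.989, -0.0]
contact_force: [-0.1, 0.5, 0.3]
width: 0.0856
gripper_force: 0.0
```

Call:
{"name": "jog_arm", "arguments": {
  "plan": [
    {"dx": 0, "dy": 0, "dz": 15, "ax": 0, "ay": 0, "az": 0, "grip": 0},
    {"dx": 0, "dy": 0, "dz": 25, "ax": 0, "ay": 0, "az": 0, "grip": 0},
    {"dx": 0, "dy": 0, "dz": 25, "ax": 0, "ay": 0, "az": 0, "grip": 0},
    {"dx": 0, "dy": 0, "dz": 25, "ax": 0, "ay": 0, "az": 0, "grip": 0},
    {"dx": 0, "dy": 0, "dz": 20, "ax": 0, "ay": 0, "az": 0, "grip": 0},
    {"dx": 0, "dy": 0, "dz": 10, "ax": 0, "ay": 0, "az": 0, "grip": 0},
    {"dx": 0, "dy": 0, "dz": 0, "ax": 0, "ay": 0, "az": 0, "grip": 0},
    {"dx": 0, "dy": 0, "dz": 0, "ax": 0, "ay": 0, "az": 0, "grip": 0},
    {"dx": 0, "dy": 0, "dz": 0, "ax": 0, "ay": 0, "az": 0, "grip": 0}
  ]
}}

```text
clock: 26.92
position: [0.4247, 0.2622, 0.2832]
ee_rot: [0.001, -0.147, 0.989, 0.0]
contact_force: [-0.4, 0.2, 0.4]
width: 0.0854
gripper_force: 0.0
```

Run:
```python
from h import *
d=cam("wrist");save(d,"wr8")
s=sensors.get_state();p=s["position"];print(p,s["ee_rot"],s["qpos"].round(2),s["clock"])
print("exp cup rim px",proj(d,(.425,.2607,.068)),"axis px",proj(d,(p[0],p[1],.068)))
for y in(60,-60):
    q=np.array([.425,.2607,.008])+y/1000*np.array([-.2868,.958,0]);print(y,proj(d,q))
```

```text
[0.42471749 0.26226016 0.28336366] [ 1.46711013e-03 -1.46773659e-01  9.89168959e-01  3.32123051e-04] [ 0.41  0.27  1.85 -0.    1.02 -1.45] 26.9667
exp cup rim px [318.15153278 226.05193965] axis px [320.59586008 226.31720111]
60 [390.80563328 199.98953691]
-60 [246.51544834 199.45184907]
```

View pics/wr8.png

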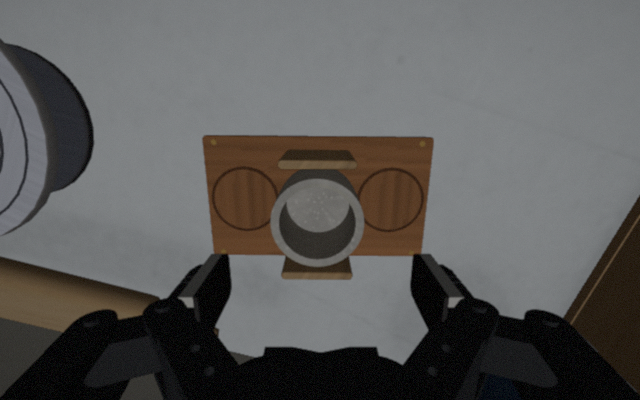

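The empty seats appear at (246,198) and (391,199), exactly where predicted, and the cup rim is at (317,221), about 2 mm off the grasp axis. Lowering and gripping.

Call:
{"name": "jog_arm", "arguments": {
  "plan": [
    {"dx": 0, "dy": -1.5, "dz": 15, "ax": 0, "ay": 0, "az": 0, "grip": 0},
    {"dx": 0, "dy": 0, "dz": 20, "ax": 0, "ay": 0, "az": 0, "grip": 0},
    {"dx": 0, "dy": 0, "dz": 20, "ax": 0, "ay": 0, "az": 0, "grip": 0},
    {"dx": 0, "dy": 0, "dz": 20, "ax": 0, "ay": 0, "az": 0, "grip": 0},
    {"dx": 0, "dy": 0, "dz": 12, "ax": 0, "ay": 0, "az": 0, "grip": 0},
    {"dx": 0, "dy": 0, "dz": 0, "ax": 0, "ay": 0, "az": 0, "grip": 0},
    {"dx": 0, "dy": 0, "dz": 0, "ax": 0, "ay": 0, "az": 0, "grip": 0},
    {"dx": 0, "dy": 0, "dz": 0, "ax": 0, "ay": 0, "az": 0, "grip": 0}
  ]
}}

```text
clock: 27.63
position: [0.4252, 0.261, 0.1963]
ee_rot: [0.001, -0.147, 0.989, 0.0]
contact_force: [-0.2, 0.5, 0.7]
width: 0.0855
gripper_force: 0.0
```

Call:
{"name": "jog_arm", "arguments": {
  "plan": [
    {"dx": 0, "dy": 0, "dz": 0, "ax": 0, "ay": 0, "az": 0, "grip": 0.15},
    {"dx": 0, "dy": 0, "dz": 0, "ax": 0, "ay": 0, "az": 0, "grip": 0.2},
    {"dx": 0, "dy": 0, "dz": 0, "ax": 0, "ay": 0, "az": 0, "grip": 0.25},
    {"dx": 0, "dy": 0, "dz": 0, "ax": 0, "ay": 0, "az": 0, "grip": 0.4},
    {"dx": 0, "dy": 0, "dz": 0, "ax": 0, "ay": 0, "az": 0, "grip": 0.7},
    {"dx": 0, "dy": 0, "dz": 0, "ax": 0, "ay": 0, "az": 0, "grip": 1},
    {"dx": 0, "dy": 0, "dz": 0, "ax": 0, "ay": 0, "az": 0, "grip": 1},
    {"dx": 0, "dy": 0, "dz": 0, "ax": 0, "ay": 0, "az": 0, "grip": 1},
    {"dx": 0, "dy": 0, "dz": 0, "ax": 0, "ay": 0, "az": 0, "grip": 1},
    {"dx": 0, "dy": 0, "dz": 0, "ax": 0, "ay": 0, "az": 0, "grip": 1}
  ],
  "grip_force": 35
}}

```text
clock: 28.47
position: [0.4247, 0.2606, 0.1961]
ee_rot: [0.001, -0.147, 0.989, 0.0]
contact_force: [-0.7, -0.5, 6.7]
width: 0.0602
gripper_force: 37.4
```

Call:
{"name": "jog_arm", "arguments": {
  "plan": [
    {"dx": 0, "dy": 0, "dz": -4, "ax": 0, "ay": 0, "az": 0, "grip": 1},
    {"dx": 0, "dy": 0, "dz": -8, "ax": 0, "ay": 0, "az": 0, "grip": 1},
    {"dx": 0, "dy": 0, "dz": -15, "ax": 0, "ay": 0, "az": 0, "grip": 1},
    {"dx": 0, "dy": 0, "dz": -20, "ax": 0, "ay": 0, "az": 0, "grip": 1},
    {"dx": 0, "dy": 0, "dz": -20, "ax": 0, "ay": 0, "az": 0, "grip": 1},
    {"dx": 0, "dy": 0, "dz": -20, "ax": 0, "ay": 0, "az": 0, "grip": 1},
    {"dx": 0, "dy": 0, "dz": -20, "ax": 0, "ay": 0, "az": 0, "grip": 1},
    {"dx": 0, "dy": 0, "dz": -20, "ax": 0, "ay": 0, "az": 0, "grip": 1},
    {"dx": 0, "dy": 0, "dz": -15, "ax": 0, "ay": 0, "az": 0, "grip": 1},
    {"dx": 0, "dy": 0, "dz": -8, "ax": 0, "ay": 0, "az": 0, "grip": 1},
    {"dx": 0, "dy": 0, "dz": 0, "ax": 0, "ay": 0, "az": 0, "grip": 1}
  ]
}}

```text
clock: 29.38
position: [0.4248, 0.2608, 0.3471]
ee_rot: [0.002, -0.147, 0.989, 0.001]
contact_force: [-0.2, 1.3, -1.4]
width: 0.0604
gripper_force: 38.3
```

Call:
{"name": "jog_arm", "arguments": {
  "plan": [
    {"dx": 2, "dy": -8, "dz": 0, "ax": 0, "ay": 0, "az": 0, "grip": 1},
    {"dx": 4, "dy": -16, "dz": 0, "ax": 0, "ay": 0, "az": 0, "grip": 1},
    {"dx": 5, "dy": -20, "dz": 0, "ax": 0, "ay": 0, "az": 0, "grip": 1},
    {"dx": 5, "dy": -20, "dz": 0, "ax": 0, "ay": 0, "az": 0, "grip": 1},
    {"dx": 5, "dy": -20, "dz": 0, "ax": 0, "ay": 0, "az": 0, "grip": 1},
    {"dx": 5, "dy": -20, "dz": 0, "ax": 0, "ay": 0, "az": 0, "grip": 1},
    {"dx": 5, "dy": -20, "dz": 0, "ax": 0, "ay": 0, "az": 0, "grip": 1},
    {"dx": 5, "dy": -20, "dz": 0, "ax": 0, "ay": 0, "az": 0, "grip": 1},
    {"dx": 5, "dy": -20, "dz": 0, "ax": 0, "ay": 0, "az": 0, "grip": 1},
    {"dx": 5, "dy": -20, "dz": 0, "ax": 0, "ay": 0, "az": 0, "grip": 1},
    {"dx": 5, "dy": -20, "dz": 0, "ax": 0, "ay": 0, "az": 0, "grip": 1},
    {"dx": 5, "dy": -20, "dz": 0, "ax": 0, "ay": 0, "az": 0, "grip": 1},
    {"dx": 4, "dy": -10, "dz": 0, "ax": 0, "ay": 0, "az": 0, "grip": 1},
    {"dx": 1, "dy": -4, "dz": 0, "ax": 0, "ay": 0, "az": 0, "grip": 1},
    {"dx": 0, "dy": 0, "dz": 0, "ax": 0, "ay": 0, "az": 0, "grip": 1},
    {"dx": 0, "dy": 0, "dz": 0, "ax": 0, "ay": 0, "az": 0, "grip": 1},
    {"dx": 0, "dy": 0, "dz": 0, "ax": 0, "ay": 0, "az": 0, "grip": 1}
  ]
}}

```text
clock: 30.8
position: [0.435, 0.0156, 0.3445]
ee_rot: [-0.0, -0.147, 0.989, 0.0]
contact_force: [1.0, 0.0, -0.2]
width: 0.0605
gripper_force: 38.3
```

Run:
```python
from h import *
d=cam("wrist");save(d,"wr9")
s=sensors.get_state();print(s["position"],s["ee_rot"],s["contact_force"],s["width"],proj(d,(.4352,.0154,.066)))
```

```text
[0.43510382 0.01574024 0.34471785] [-2.82747447e-04 -1.47375508e-01  9.89080548e-01  2.19708156e-04] [-0.33850818  0.0116497  -1.29245482] 0.059871410401416886 [320.03105209 199.9529213 ]
```

View pics/wr9.png

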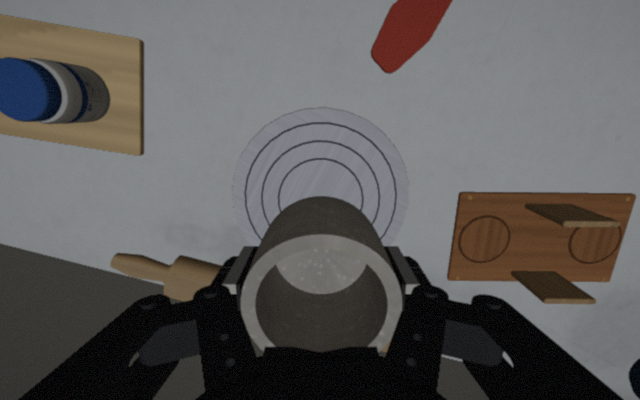

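The cup is held upright, and the grooves are centred on column 320, in line with the grasp axis. Lowering onto the wheel.

Call:
{"name": "jog_arm", "arguments": {
  "plan": [
    {"dx": 0, "dy": 0, "dz": 8, "ax": 0, "ay": 0, "az": 0, "grip": 1},
    {"dx": 0, "dy": 0, "dz": 15, "ax": 0, "ay": 0, "az": 0, "grip": 1},
    {"dx": 0, "dy": 0, "dz": 20, "ax": 0, "ay": 0, "az": 0, "grip": 1},
    {"dx": 0, "dy": 0, "dz": 20, "ax": 0, "ay": 0, "az": 0, "grip": 1},
    {"dx": 0, "dy": 0, "dz": 12, "ax": 0, "ay": 0, "az": 0, "grip": 1},
    {"dx": 0, "dy": 0, "dz": 7, "ax": 0, "ay": 0, "az": 0, "grip": 1},
    {"dx": 0, "dy": 0, "dz": 4, "ax": 0, "ay": 0, "az": 0, "grip": 1},
    {"dx": 0, "dy": 0, "dz": 2, "ax": 0, "ay": 0, "az": 0, "grip": 1},
    {"dx": 0, "dy": 0, "dz": 0, "ax": 0, "ay": 0, "az": 0, "grip": 1},
    {"dx": 0, "dy": 0, "dz": 0, "ax": 0, "ay": 0, "az": 0, "grip": 1},
    {"dx": 0, "dy": 0, "dz": 0, "ax": 0, "ay": 0, "az": 0, "grip": 1}
  ]
}}

```text
clock: 31.77
position: [0.4356, 0.0151, 0.2576]
ee_rot: [0.001, -0.147, 0.989, -0.0]
contact_force: [0.3, 0.5, -1.4]
width: 0.0602
gripper_force: 38.3
```

Call:
{"name": "jog_arm", "arguments": {
  "plan": [
    {"dx": 0, "dy": 0, "dz": 2, "ax": 0, "ay": 0, "az": 0, "grip": 1},
    {"dx": 0, "dy": 0, "dz": 0, "ax": 0, "ay": 0, "az": 0, "grip": 1},
    {"dx": 0, "dy": 0, "dz": 1, "ax": 0, "ay": 0, "az": 0, "grip": 1},
    {"dx": 0, "dy": 0, "dz": 0, "ax": 0, "ay": 0, "az": 0, "grip": 1},
    {"dx": 0, "dy": 0, "dz": 0.7, "ax": 0, "ay": 0, "az": 0, "grip": 1},
    {"dx": 0, "dy": 0, "dz": 0, "ax": 0, "ay": 0, "az": 0, "grip": 1},
    {"dx": 0, "dy": 0, "dz": 0, "ax": 0, "ay": 0, "az": 0, "grip": 1}
  ]
}}

```text
clock: 32.35
position: [0.4354, 0.0151, 0.2541]
ee_rot: [0.0, -0.147, 0.989, -0.0]
contact_force: [-2.2, -0.8, 6.6]
width: 0.06
gripper_force: 38.9
```

Call:
{"name": "jog_arm", "arguments": {
  "plan": [
    {"dx": 0, "dy": 0, "dz": 0, "ax": 0, "ay": 0, "az": 0, "grip": 0.27},
    {"dx": 0, "dy": 0, "dz": 0, "ax": 0, "ay": 0, "az": 0, "grip": 0.2},
    {"dx": 0, "dy": 0, "dz": 0, "ax": 0, "ay": 0, "az": 0, "grip": 0.1},
    {"dx": 0, "dy": 0, "dz": 0, "ax": 0, "ay": 0, "az": 0, "grip": 0},
    {"dx": 0, "dy": 0, "dz": 0, "ax": 0, "ay": 0, "az": 0, "grip": 0},
    {"dx": 0, "dy": 0, "dz": 0, "ax": 0, "ay": 0, "az": 0, "grip": 0},
    {"dx": 0, "dy": 0, "dz": 0, "ax": 0, "ay": 0, "az": 0, "grip": 0},
    {"dx": 0, "dy": 0, "dz": -10, "ax": 0, "ay": 0, "az": 0, "grip": 0},
    {"dx": 0, "dy": 0, "dz": -20, "ax": 0, "ay": 0, "az": 0, "grip": 0},
    {"dx": 0, "dy": 0, "dz": -20, "ax": 0, "ay": 0, "az": 0, "grip": 0},
    {"dx": 0, "dy": 0, "dz": -30, "ax": 0, "ay": 0, "az": 0, "grip": 0},
    {"dx": 0, "dy": 0, "dz": -30, "ax": 0, "ay": 0, "az": 0, "grip": 0},
    {"dx": 0, "dy": 0, "dz": -25, "ax": 0, "ay": 0, "az": 0, "grip": 0},
    {"dx": 0, "dy": 0, "dz": -15, "ax": 0, "ay": 0, "az": 0, "grip": 0},
    {"dx": 0, "dy": 0, "dz": 0, "ax": 0, "ay": 0, "az": 0, "grip": 0}
  ]
}}

```text
clock: 33.6
position: [0.4362, 0.015, 0.4067]
ee_rot: [0.004, -0.147, 0.989, -0.001]
contact_force: [0.7, 0.4, -0.2]
width: 0.085
gripper_force: 0.0
```

Call:
{"name": "jog_arm", "arguments": {
  "plan": [
    {"dx": 0, "dy": 0, "dz": 0, "ax": 0, "ay": 0, "az": 1, "grip": 0},
    {"dx": 0, "dy": 0, "dz": 0, "ax": 0, "ay": 0, "az": 1, "grip": 0},
    {"dx": 0, "dy": 0, "dz": 0, "ax": 0, "ay": 0, "az": 1, "grip": 0},
    {"dx": 0, "dy": 0, "dz": 0, "ax": 0, "ay": 0, "az": 1, "grip": 0},
    {"dx": 0, "dy": 0, "dz": 0, "ax": 0, "ay": 0, "az": 1, "grip": 0},
    {"dx": 0, "dy": 0, "dz": 0, "ax": 0, "ay": 0, "az": 1, "grip": 0},
    {"dx": 0, "dy": 0, "dz": 0, "ax": 0, "ay": 0, "az": 1, "grip": 0},
    {"dx": 0, "dy": 0, "dz": 0, "ax": 0, "ay": 0, "az": 1, "grip": 0},
    {"dx": 0, "dy": 0, "dz": 0, "ax": 0, "ay": 0, "az": 1, "grip": 0},
    {"dx": 0, "dy": 0, "dz": 0, "ax": 0, "ay": 0, "az": 1, "grip": 0},
    {"dx": 0, "dy": 0, "dz": 0, "ax": 0, "ay": 0, "az": 1, "grip": 0},
    {"dx": 0, "dy": 0, "dz": 0, "ax": 0, "ay": 0, "az": 1, "grip": 0},
    {"dx": 0, "dy": 0, "dz": 0, "ax": 0, "ay": 0, "az": 1, "grip": 0},
    {"dx": 0, "dy": 0, "dz": 0, "ax": 0, "ay": 0, "az": 1, "grip": 0},
    {"dx": 0, "dy": 0, "dz": 0, "ax": 0, "ay": 0, "az": 1, "grip": 0},
    {"dx": 0, "dy": 0, "dz": 0, "ax": 0, "ay": 0, "az": 0, "grip": 0},
    {"dx": 0, "dy": 0, "dz": 0, "ax": 0, "ay": 0, "az": 0, "grip": 0},
    {"dx": 0, "dy": 0, "dz": 0, "ax": 0, "ay": 0, "az": 0, "grip": 0}
  ]
}}

```text
clock: 35.1
position: [0.4351, 0.0152, 0.4026]
ee_rot: [-0.001, 0.595, 0.804, -0.0]
contact_force: [0.0, 0.0, 0.6]
width: 0.085
gripper_force: 0.0
```

Call:
{"name": "jog_arm", "arguments": {
  "plan": [
    {"dx": -15, "dy": -6, "dz": 0, "ax": 0, "ay": 0, "az": 0, "grip": 0},
    {"dx": -30, "dy": -12, "dz": 0, "ax": 0, "ay": 0, "az": 0, "grip": 0},
    {"dx": -30, "dy": -12, "dz": 0, "ax": 0, "ay": 0, "az": 0, "grip": 0},
    {"dx": -30, "dy": -12, "dz": 0, "ax": 0, "ay": 0, "az": 0, "grip": 0},
    {"dx": -30, "dy": -12, "dz": 0, "ax": 0, "ay": 0, "az": 0, "grip": 0},
    {"dx": -30, "dy": -12, "dz": 0, "ax": 0, "ay": 0, "az": 0, "grip": 0},
    {"dx": -30, "dy": -12, "dz": 0, "ax": 0, "ay": 0, "az": 0, "grip": 0},
    {"dx": -15, "dy": -7, "dz": 0, "ax": 0, "ay": 0, "az": 0, "grip": 0},
    {"dx": -3, "dy": -2, "dz": 0, "ax": 0, "ay": 0, "az": 0, "grip": 0},
    {"dx": 0, "dy": 0, "dz": 20, "ax": 0, "ay": 0, "az": 0, "grip": 0},
    {"dx": 0, "dy": 0, "dz": 30, "ax": 0, "ay": 0, "az": 0, "grip": 0},
    {"dx": 0, "dy": 0, "dz": 30, "ax": 0, "ay": 0, "az": 0, "grip": 0},
    {"dx": 0, "dy": 0, "dz": 20, "ax": 0, "ay": 0, "az": 0, "grip": 0},
    {"dx": 0, "dy": 0, "dz": 0, "ax": 0, "ay": 0, "az": 0, "grip": 0},
    {"dx": 0, "dy": 0, "dz": 0, "ax": 0, "ay": 0, "az": 0, "grip": 0},
    {"dx": 0, "dy": 0, "dz": 0, "ax": 0, "ay": 0, "az": 0, "grip": 0}
  ]
}}

```text
clock: 36.43
position: [0.4146, -0.2139, 0.3044]
ee_rot: [0.001, 0.595, 0.804, 0.0]
contact_force: [-0.3, 0.4, -0.4]
width: 0.0855
gripper_force: 0.0
```

```bash
python3 caps.py wr10
```

```text
[ 0.41472651 -0.21409693  0.3048082 ] [1.58181347e-03 5.95187223e-01 8.03585505e-01 6.60127570e-05] 36.4833
red (272, 301, 56, 50) [300.  326.8] [47.1 56.8] [ 0.4257 -0.3018  0.076 ] [ 0.4241 -0.2938  0.086 ]
blue (289, 191, 63, 63) [319.8 222.4] [60.9 62.1] [ 0.4154 -0.2156  0.076 ] [ 0.4143 -0.212   0.086 ]
grasp axis px at .076 [319.55171045 220.15740073]
```

Call:
{"name": "jog_arm", "arguments": {
  "plan": [
    {"dx": 0, "dy": 0, "dz": 20, "ax": 0, "ay": 0, "az": 0, "grip": 0},
    {"dx": 0, "dy": 0, "dz": 25, "ax": 0, "ay": 0, "az": 0, "grip": 0},
    {"dx": 0, "dy": 0, "dz": 25, "ax": 0, "ay": 0, "az": 0, "grip": 0},
    {"dx": 0, "dy": 0, "dz": 20, "ax": 0, "ay": 0, "az": 0, "grip": 0},
    {"dx": 0, "dy": 0, "dz": 10, "ax": 0, "ay": 0, "az": 0, "grip": 0},
    {"dx": 0, "dy": 0, "dz": 0, "ax": 0, "ay": 0, "az": 0, "grip": 0},
    {"dx": 0, "dy": 0, "dz": 0, "ax": 0, "ay": 0, "az": 0, "grip": 0},
    {"dx": 0, "dy": 0, "dz": 0, "ax": 0, "ay": 0, "az": 0, "grip": 0}
  ]
}}

```text
clock: 37.15
position: [0.4148, -0.2145, 0.2048]
ee_rot: [0.002, 0.595, 0.803, 0.0]
contact_force: [0.2, -0.5, 0.6]
width: 0.0858
gripper_force: 0.0
```

Call:
{"name": "jog_arm", "arguments": {
  "plan": [
    {"dx": 0, "dy": 0, "dz": 0, "ax": 0, "ay": 0, "az": 0, "grip": 0.3},
    {"dx": 0, "dy": 0, "dz": 0, "ax": 0, "ay": 0, "az": 0, "grip": 0.35},
    {"dx": 0, "dy": 0, "dz": 0, "ax": 0, "ay": 0, "az": 0, "grip": 0.4},
    {"dx": 0, "dy": 0, "dz": 0, "ax": 0, "ay": 0, "az": 0, "grip": 0.6},
    {"dx": 0, "dy": 0, "dz": 0, "ax": 0, "ay": 0, "az": 0, "grip": 0.8},
    {"dx": 0, "dy": 0, "dz": 0, "ax": 0, "ay": 0, "az": 0, "grip": 1},
    {"dx": 0, "dy": 0, "dz": 0, "ax": 0, "ay": 0, "az": 0, "grip": 1},
    {"dx": 0, "dy": 0, "dz": 0, "ax": 0, "ay": 0, "az": 0, "grip": 1},
    {"dx": 0, "dy": 0, "dz": 0, "ax": 0, "ay": 0, "az": 0, "grip": 1},
    {"dx": 0, "dy": 0, "dz": 0, "ax": 0, "ay": 0, "az": 0, "grip": 1}
  ],
  "grip_force": 30
}}

```text
clock: 37.98
position: [0.4142, -0.2141, 0.2042]
ee_rot: [0.001, 0.595, 0.803, 0.0]
contact_force: [-0.9, 1.2, 4.5]
width: 0.0468
gripper_force: 30.3
```

Call:
{"name": "jog_arm", "arguments": {
  "plan": [
    {"dx": 0, "dy": 0, "dz": -5, "ax": 0, "ay": 0, "az": 0, "grip": 1},
    {"dx": 0, "dy": 0, "dz": -10, "ax": 0, "ay": 0, "az": 0, "grip": 1},
    {"dx": 0, "dy": 0, "dz": -20, "ax": 0, "ay": 0, "az": 0, "grip": 1},
    {"dx": 0, "dy": 0, "dz": -25, "ax": 0, "ay": 0, "az": 0, "grip": 1},
    {"dx": 0, "dy": 0, "dz": -25, "ax": 0, "ay": 0, "az": 0, "grip": 1},
    {"dx": 0, "dy": 0, "dz": -30, "ax": 0, "ay": 0, "az": 0, "grip": 1},
    {"dx": 0, "dy": 0, "dz": -30, "ax": 0, "ay": 0, "az": 0, "grip": 1},
    {"dx": 0, "dy": 0, "dz": -25, "ax": 0, "ay": 0, "az": 0, "grip": 1},
    {"dx": 0, "dy": 0, "dz": -20, "ax": 0, "ay": 0, "az": 0, "grip": 1},
    {"dx": 0, "dy": 0, "dz": -10, "ax": 0, "ay": 0, "az": 0, "grip": 1},
    {"dx": 0, "dy": 0, "dz": 0, "ax": 0, "ay": 0, "az": 0, "grip": 1},
    {"dx": 0, "dy": 0, "dz": 0, "ax": 0, "ay": 0, "az": 0, "grip": 1}
  ]
}}

```text
clock: 38.98
position: [0.4136, -0.2137, 0.4029]
ee_rot: [-0.0, 0.596, 0.803, -0.0]
contact_force: [-0.8, -0.3, -2.3]
width: 0.0468
gripper_force: 31.4
```

Call:
{"name": "jog_arm", "arguments": {
  "plan": [
    {"dx": 15, "dy": 4, "dz": 0, "ax": 0, "ay": 0, "az": 0, "grip": 1},
    {"dx": 25, "dy": 7, "dz": 0, "ax": 0, "ay": 0, "az": 0, "grip": 1},
    {"dx": 32, "dy": 9, "dz": 0, "ax": 0, "ay": 0, "az": 0, "grip": 1},
    {"dx": 32, "dy": 9, "dz": 0, "ax": 0, "ay": 0, "az": 0, "grip": 1},
    {"dx": 32, "dy": 9, "dz": 0, "ax": 0, "ay": 0, "az": 0, "grip": 1},
    {"dx": 32, "dy": 9, "dz": 0, "ax": 0, "ay": 0, "az": 0, "grip": 1},
    {"dx": 32, "dy": 9, "dz": 0, "ax": 0, "ay": 0, "az": 0, "grip": 1},
    {"dx": 32, "dy": 9, "dz": 0, "ax": 0, "ay": 0, "az": 0, "grip": 1},
    {"dx": 32, "dy": 9, "dz": 0, "ax": 0, "ay": 0, "az": 0, "grip": 1},
    {"dx": 32, "dy": 9, "dz": 0, "ax": 0, "ay": 0, "az": 0, "grip": 1},
    {"dx": 32, "dy": 9, "dz": 0, "ax": 0, "ay": 0, "az": 0, "grip": 1},
    {"dx": 32, "dy": 9, "dz": 0, "ax": 0, "ay": 0, "az": 0, "grip": 1},
    {"dx": 32, "dy": 9, "dz": 0, "ax": 0, "ay": 0, "az": 0, "grip": 1},
    {"dx": 32, "dy": 9, "dz": 0, "ax": 0, "ay": 0, "az": 0, "grip": 1},
    {"dx": 32, "dy": 10, "dz": 0, "ax": 0, "ay": 0, "az": 0, "grip": 1},
    {"dx": 30, "dy": 10, "dz": 0, "ax": 0, "ay": 0, "az": 0, "grip": 1},
    {"dx": 20, "dy": 6, "dz": 0, "ax": 0, "ay": 0, "az": 0, "grip": 1},
    {"dx": 5, "dy": 3, "dz": 0, "ax": 0, "ay": 0, "az": 0, "grip": 1},
    {"dx": 0, "dy": 0, "dz": 0, "ax": 0, "ay": 0, "az": 0, "grip": 1},
    {"dx": 0, "dy": 0, "dz": 0, "ax": 0, "ay": 0, "az": 0, "grip": 1}
  ]
}}

```text
clock: 40.65
position: [0.4067, 0.3175, 0.4016]
ee_rot: [-0.0, 0.595, 0.804, -0.002]
contact_force: [-0.5, -0.6, -2.2]
width: 0.0464
gripper_force: 31.4
```

Call:
{"name": "jog_arm", "arguments": {
  "plan": [
    {"dx": 0, "dy": 0, "dz": 10, "ax": 0, "ay": 0, "az": 0, "grip": 1},
    {"dx": 0, "dy": 0, "dz": 20, "ax": 0, "ay": 0, "az": 0, "grip": 1},
    {"dx": 0, "dy": 0, "dz": 30, "ax": 0, "ay": 0, "az": 0, "grip": 1},
    {"dx": 0, "dy": 0, "dz": 30, "ax": 0, "ay": 0, "az": 0, "grip": 1},
    {"dx": 0, "dy": 0, "dz": 30, "ax": 0, "ay": 0, "az": 0, "grip": 1},
    {"dx": 0, "dy": 0, "dz": 30, "ax": 0, "ay": 0, "az": 0, "grip": 1},
    {"dx": 0, "dy": 0, "dz": 20, "ax": 0, "ay": 0, "az": 0, "grip": 1},
    {"dx": 0, "dy": 0, "dz": 15, "ax": 0, "ay": 0, "az": 0, "grip": 1},
    {"dx": 0, "dy": 0, "dz": 10, "ax": 0, "ay": 0, "az": 0, "grip": 1},
    {"dx": 0, "dy": 0, "dz": 5, "ax": 0, "ay": 0, "az": 0, "grip": 1},
    {"dx": 0, "dy": 0, "dz": 0, "ax": 0, "ay": 0, "az": 0, "grip": 1},
    {"dx": 0, "dy": 0, "dz": 0, "ax": 0, "ay": 0, "az": 0, "grip": 1},
    {"dx": 0, "dy": 0, "dz": 0, "ax": 0, "ay": 0, "az": 0, "grip": 1},
    {"dx": 0, "dy": 0, "dz": 0, "ax": 0, "ay": 0, "az": 0, "grip": 1}
  ]
}}

```text
clock: 41.82
position: [0.4074, 0.3182, 0.2043]
ee_rot: [0.001, 0.596, 0.803, 0.001]
contact_force: [-0.4, 0.7, -2.4]
width: 0.0471
gripper_force: 31.4
```

Right over the seat (0.4074, 0.3182). 10 mm to go.

Call:
{"name": "jog_arm", "arguments": {
  "plan": [
    {"dx": 0, "dy": 0, "dz": 4, "ax": 0, "ay": 0, "az": 0, "grip": 1},
    {"dx": 0, "dy": 0, "dz": 3, "ax": 0, "ay": 0, "az": 0, "grip": 1},
    {"dx": 0, "dy": 0, "dz": 1, "ax": 0, "ay": 0, "az": 0, "grip": 1},
    {"dx": 0, "dy": 0, "dz": 1, "ax": 0, "ay": 0, "az": 0, "grip": 1},
    {"dx": 0, "dy": 0, "dz": 0, "ax": 0, "ay": 0, "az": 0, "grip": 1},
    {"dx": 0, "dy": 0, "dz": 0.7, "ax": 0, "ay": 0, "az": 0, "grip": 1},
    {"dx": 0, "dy": 0, "dz": 0, "ax": 0, "ay": 0, "az": 0, "grip": 1},
    {"dx": 0, "dy": 0, "dz": 0, "ax": 0, "ay": 0, "az": 0, "grip": 1}
  ]
}}

```text
clock: 42.48
position: [0.4068, 0.318, 0.1942]
ee_rot: [-0.0, 0.595, 0.803, -0.0]
contact_force: [-2.1, -0.9, 5.3]
width: 0.0464
gripper_force: 32.1
```

Call:
{"name": "jog_arm", "arguments": {
  "plan": [
    {"dx": 0, "dy": 0, "dz": 0, "ax": 0, "ay": 0, "az": 0, "grip": 0.4},
    {"dx": 0, "dy": 0, "dz": 0, "ax": 0, "ay": 0, "az": 0, "grip": 0.3},
    {"dx": 0, "dy": 0, "dz": 0, "ax": 0, "ay": 0, "az": 0, "grip": 0.15},
    {"dx": 0, "dy": 0, "dz": 0, "ax": 0, "ay": 0, "az": 0, "grip": 0},
    {"dx": 0, "dy": 0, "dz": 0, "ax": 0, "ay": 0, "az": 0, "grip": 0},
    {"dx": 0, "dy": 0, "dz": 0, "ax": 0, "ay": 0, "az": 0, "grip": 0},
    {"dx": 0, "dy": 0, "dz": 0, "ax": 0, "ay": 0, "az": 0, "grip": 0},
    {"dx": 0, "dy": 0, "dz": -10, "ax": 0, "ay": 0, "az": 0, "grip": 0},
    {"dx": 0, "dy": 0, "dz": -20, "ax": 0, "ay": 0, "az": 0, "grip": 0},
    {"dx": 0, "dy": 0, "dz": -30, "ax": 0, "ay": 0, "az": 0, "grip": 0},
    {"dx": 0, "dy": 0, "dz": -30, "ax": 0, "ay": 0, "az": 0, "grip": 0},
    {"dx": 0, "dy": 0, "dz": -35, "ax": 0, "ay": 0, "az": 0, "grip": 0},
    {"dx": 0, "dy": 0, "dz": -35, "ax": 0, "ay": 0, "az": 0, "grip": 0},
    {"dx": 0, "dy": 0, "dz": -30, "ax": 0, "ay": 0, "az": 0, "grip": 0},
    {"dx": 0, "dy": 0, "dz": -20, "ax": 0, "ay": 0, "az": 0, "grip": 0},
    {"dx": 0, "dy": 0, "dz": 0, "ax": 0, "ay": 0, "az": 0, "grip": 0}
  ]
}}

```text
clock: 43.82
position: [0.4077, 0.3185, 0.4095]
ee_rot: [0.002, 0.595, 0.803, 0.005]
contact_force: [0.2, 1.0, 0.2]
width: 0.0857
gripper_force: 0.0
```

Call:
{"name": "jog_arm", "arguments": {
  "plan": [
    {"dx": -15, "dy": -4, "dz": 0, "ax": 0, "ay": 0, "az": 0, "grip": 0},
    {"dx": -30, "dy": -8, "dz": 0, "ax": 0, "ay": 0, "az": 0, "grip": 0},
    {"dx": -35, "dy": -10, "dz": 0, "ax": 0, "ay": 0, "az": 0, "grip": 0},
    {"dx": -35, "dy": -10, "dz": 0, "ax": 0, "ay": 0, "az": 0, "grip": 0},
    {"dx": -35, "dy": -10, "dz": 0, "ax": 0, "ay": 0, "az": 0, "grip": 0},
    {"dx": -35, "dy": -10, "dz": 0, "ax": 0, "ay": 0, "az": 0, "grip": 0},
    {"dx": -35, "dy": -10, "dz": 0, "ax": 0, "ay": 0, "az": 0, "grip": 0},
    {"dx": -35, "dy": -10, "dz": 0, "ax": 0, "ay": 0, "az": 0, "grip": 0},
    {"dx": -35, "dy": -10, "dz": 0, "ax": 0, "ay": 0, "az": 0, "grip": 0},
    {"dx": -35, "dy": -10, "dz": 0, "ax": 0, "ay": 0, "az": 0, "grip": 0},
    {"dx": -35, "dy": -9, "dz": 0, "ax": 0, "ay": 0, "az": 0, "grip": 0},
    {"dx": -35, "dy": -9, "dz": 0, "ax": 0, "ay": 0, "az": 0, "grip": 0},
    {"dx": -35, "dy": -9, "dz": 0, "ax": 0, "ay": 0, "az": 0, "grip": 0},
    {"dx": -35, "dy": -9, "dz": 0, "ax": 0, "ay": 0, "az": 0, "grip": 0},
    {"dx": -35, "dy": -9, "dz": 0, "ax": 0, "ay": 0, "az": 0, "grip": 0},
    {"dx": -35, "dy": -9, "dz": 0, "ax": 0, "ay": 0, "az": 0, "grip": 0},
    {"dx": -30, "dy": -8, "dz": 0, "ax": 0, "ay": 0, "az": 0, "grip": 0},
    {"dx": -20, "dy": -5, "dz": 0, "ax": 0, "ay": 0, "az": 0, "grip": 0},
    {"dx": -10, "dy": -2, "dz": 0, "ax": 0, "ay": 0, "az": 0, "grip": 0},
    {"dx": 0, "dy": 0, "dz": 0, "ax": 0, "ay": 0, "az": 0, "grip": 0}
  ]
}}

```text
clock: 45.48
position: [0.4259, -0.2998, 0.4029]
ee_rot: [-0.0, 0.596, 0.803, -0.0]
contact_force: [-0.0, 0.6, 0.8]
width: 0.0858
gripper_force: 0.0
```

Call:
{"name": "jog_arm", "arguments": {
  "plan": [
    {"dx": 0, "dy": 0, "dz": 20, "ax": 0, "ay": 0, "az": 0, "grip": 0},
    {"dx": 0, "dy": 0, "dz": 30, "ax": 0, "ay": 0, "az": 0, "grip": 0},
    {"dx": 0, "dy": 0, "dz": 30, "ax": 0, "ay": 0, "az": 0, "grip": 0},
    {"dx": 0, "dy": 0, "dz": 20, "ax": 0, "ay": 0, "az": 0, "grip": 0},
    {"dx": 0, "dy": 0, "dz": 0, "ax": 0, "ay": 0, "az": 0, "grip": 0},
    {"dx": 0, "dy": 0, "dz": 0, "ax": 0, "ay": 0, "az": 0, "grip": 0},
    {"dx": 0, "dy": 0, "dz": 0, "ax": 0, "ay": 0, "az": 0, "grip": 0}
  ]
}}

```text
clock: 46.07
position: [0.4265, -0.2976, 0.3049]
ee_rot: [0.001, 0.595, 0.804, 0.0]
contact_force: [0.4, -0.4, 0.0]
width: 0.0853
gripper_force: 0.0
```

```bash
python3 caps.py wr11
```

```text
[ 0.42657769 -0.29789224  0.30536082] [ 1.57559165e-03  5.95205940e-01  8.03571652e-01 -8.56490361e-05] 46.1167
red (286, 193, 63, 61) [316.9 222.9] [60.  62.2] [ 0.4255 -0.3004  0.076 ] [ 0.4245 -0.2968  0.086 ]
grasp axis px at .076 [319.47966043 220.06080901]
```

Call:
{"name": "jog_arm", "arguments": {
  "plan": [
    {"dx": 0, "dy": -1.5, "dz": 20, "ax": 0, "ay": 0, "az": 0, "grip": 0},
    {"dx": 0, "dy": 0, "dz": 25, "ax": 0, "ay": 0, "az": 0, "grip": 0},
    {"dx": 0, "dy": 0, "dz": 25, "ax": 0, "ay": 0, "az": 0, "grip": 0},
    {"dx": 0, "dy": 0, "dz": 20, "ax": 0, "ay": 0, "az": 0, "grip": 0},
    {"dx": 0, "dy": 0, "dz": 10, "ax": 0, "ay": 0, "az": 0, "grip": 0},
    {"dx": 0, "dy": 0, "dz": 0, "ax": 0, "ay": 0, "az": 0, "grip": 0},
    {"dx": 0, "dy": 0, "dz": 0, "ax": 0, "ay": 0, "az": 0, "grip": 0},
    {"dx": 0, "dy": 0, "dz": 0, "ax": 0, "ay": 0, "az": 0, "grip": 0}
  ]
}}

```text
clock: 46.78
position: [0.4253, -0.2992, 0.2052]
ee_rot: [0.002, 0.595, 0.803, -0.0]
contact_force: [-0.3, -0.1, 0.3]
width: 0.0853
gripper_force: 0.0
```

Call:
{"name": "jog_arm", "arguments": {
  "plan": [
    {"dx": 0, "dy": 0, "dz": 0, "ax": 0, "ay": 0, "az": 0, "grip": 0.3},
    {"dx": 0, "dy": 0, "dz": 0, "ax": 0, "ay": 0, "az": 0, "grip": 0.35},
    {"dx": 0, "dy": 0, "dz": 0, "ax": 0, "ay": 0, "az": 0, "grip": 0.4},
    {"dx": 0, "dy": 0, "dz": 0, "ax": 0, "ay": 0, "az": 0, "grip": 0.6},
    {"dx": 0, "dy": 0, "dz": 0, "ax": 0, "ay": 0, "az": 0, "grip": 0.8},
    {"dx": 0, "dy": 0, "dz": 0, "ax": 0, "ay": 0, "az": 0, "grip": 1},
    {"dx": 0, "dy": 0, "dz": 0, "ax": 0, "ay": 0, "az": 0, "grip": 1},
    {"dx": 0, "dy": 0, "dz": 0, "ax": 0, "ay": 0, "az": 0, "grip": 1},
    {"dx": 0, "dy": 0, "dz": 0, "ax": 0, "ay": 0, "az": 0, "grip": 1},
    {"dx": 0, "dy": 0, "dz": 0, "ax": 0, "ay": 0, "az": 0, "grip": 1}
  ],
  "grip_force": 30
}}

```text
clock: 47.62
position: [0.4248, -0.2987, 0.2046]
ee_rot: [0.001, 0.596, 0.803, -0.0]
contact_force: [-0.6, 0.8, 4.8]
width: 0.0468
gripper_force: 30.5
```

Call:
{"name": "jog_arm", "arguments": {
  "plan": [
    {"dx": 0, "dy": 0, "dz": -5, "ax": 0, "ay": 0, "az": 0, "grip": 1},
    {"dx": 0, "dy": 0, "dz": -10, "ax": 0, "ay": 0, "az": 0, "grip": 1},
    {"dx": 0, "dy": 0, "dz": -20, "ax": 0, "ay": 0, "az": 0, "grip": 1},
    {"dx": 0, "dy": 0, "dz": -25, "ax": 0, "ay": 0, "az": 0, "grip": 1},
    {"dx": 0, "dy": 0, "dz": -25, "ax": 0, "ay": 0, "az": 0, "grip": 1},
    {"dx": 0, "dy": 0, "dz": -30, "ax": 0, "ay": 0, "az": 0, "grip": 1},
    {"dx": 0, "dy": 0, "dz": -30, "ax": 0, "ay": 0, "az": 0, "grip": 1},
    {"dx": 0, "dy": 0, "dz": -25, "ax": 0, "ay": 0, "az": 0, "grip": 1},
    {"dx": 0, "dy": 0, "dz": -20, "ax": 0, "ay": 0, "az": 0, "grip": 1},
    {"dx": 0, "dy": 0, "dz": -10, "ax": 0, "ay": 0, "az": 0, "grip": 1},
    {"dx": 0, "dy": 0, "dz": 0, "ax": 0, "ay": 0, "az": 0, "grip": 1},
    {"dx": 0, "dy": 0, "dz": 0, "ax": 0, "ay": 0, "az": 0, "grip": 1}
  ]
}}

```text
clock: 48.62
position: [0.4242, -0.2983, 0.4034]
ee_rot: [-0.0, 0.596, 0.803, -0.0]
contact_force: [-0.6, -0.9, -2.4]
width: 0.0469
gripper_force: 31.3
```

Call:
{"name": "jog_arm", "arguments": {
  "plan": [
    {"dx": 10, "dy": 4, "dz": 0, "ax": 0, "ay": 0, "az": 0, "grip": 1},
    {"dx": 20, "dy": 7, "dz": 0, "ax": 0, "ay": 0, "az": 0, "grip": 1},
    {"dx": 30, "dy": 10, "dz": 0, "ax": 0, "ay": 0, "az": 0, "grip": 1},
    {"dx": 30, "dy": 10, "dz": 0, "ax": 0, "ay": 0, "az": 0, "grip": 1},
    {"dx": 30, "dy": 10, "dz": 0, "ax": 0, "ay": 0, "az": 0, "grip": 1},
    {"dx": 30, "dy": 10, "dz": 0, "ax": 0, "ay": 0, "az": 0, "grip": 1},
    {"dx": 30, "dy": 10, "dz": 0, "ax": 0, "ay": 0, "az": 0, "grip": 1},
    {"dx": 30, "dy": 10, "dz": 0, "ax": 0, "ay": 0, "az": 0, "grip": 1},
    {"dx": 30, "dy": 10, "dz": 0, "ax": 0, "ay": 0, "az": 0, "grip": 1},
    {"dx": 30, "dy": 10, "dz": 0, "ax": 0, "ay": 0, "az": 0, "grip": 1},
    {"dx": 30, "dy": 10, "dz": 0, "ax": 0, "ay": 0, "az": 0, "grip": 1},
    {"dx": 30, "dy": 11, "dz": 0, "ax": 0, "ay": 0, "az": 0, "grip": 1},
    {"dx": 30, "dy": 11, "dz": 0, "ax": 0, "ay": 0, "az": 0, "grip": 1},
    {"dx": 30, "dy": 10, "dz": 0, "ax": 0, "ay": 0, "az": 0, "grip": 1},
    {"dx": 30, "dy": 10, "dz": 0, "ax": 0, "ay": 0, "az": 0, "grip": 1},
    {"dx": 30, "dy": 10, "dz": 0, "ax": 0, "ay": 0, "az": 0, "grip": 1},
    {"dx": 20, "dy": 7, "dz": 0, "ax": 0, "ay": 0, "az": 0, "grip": 1},
    {"dx": 4, "dy": 3, "dz": 0, "ax": 0, "ay": 0, "az": 0, "grip": 1},
    {"dx": 0, "dy": 0, "dz": 0, "ax": 0, "ay": 0, "az": 0, "grip": 1},
    {"dx": 0, "dy": 0, "dz": 0, "ax": 0, "ay": 0, "az": 0, "grip": 1}
  ]
}}

```text
clock: 50.28
position: [0.4421, 0.2022, 0.4023]
ee_rot: [-0.001, 0.595, 0.804, -0.002]
contact_force: [-0.7, -0.5, -2.1]
width: 0.0469
gripper_force: 31.3
```

Call:
{"name": "jog_arm", "arguments": {
  "plan": [
    {"dx": 0, "dy": 0, "dz": 10, "ax": 0, "ay": 0, "az": 0, "grip": 1},
    {"dx": 0, "dy": 0, "dz": 20, "ax": 0, "ay": 0, "az": 0, "grip": 1},
    {"dx": 0, "dy": 0, "dz": 30, "ax": 0, "ay": 0, "az": 0, "grip": 1},
    {"dx": 0, "dy": 0, "dz": 30, "ax": 0, "ay": 0, "az": 0, "grip": 1},
    {"dx": 0, "dy": 0, "dz": 30, "ax": 0, "ay": 0, "az": 0, "grip": 1},
    {"dx": 0, "dy": 0, "dz": 30, "ax": 0, "ay": 0, "az": 0, "grip": 1},
    {"dx": 0, "dy": 0, "dz": 20, "ax": 0, "ay": 0, "az": 0, "grip": 1},
    {"dx": 0, "dy": 0, "dz": 15, "ax": 0, "ay": 0, "az": 0, "grip": 1},
    {"dx": 0, "dy": 0, "dz": 10, "ax": 0, "ay": 0, "az": 0, "grip": 1},
    {"dx": 0, "dy": 0, "dz": 4, "ax": 0, "ay": 0, "az": 0, "grip": 1},
    {"dx": 0, "dy": 0, "dz": 0, "ax": 0, "ay": 0, "az": 0, "grip": 1},
    {"dx": 0, "dy": 0, "dz": 0, "ax": 0, "ay": 0, "az": 0, "grip": 1},
    {"dx": 0, "dy": 0, "dz": 0, "ax": 0, "ay": 0, "az": 0, "grip": 1},
    {"dx": 0, "dy": 0, "dz": 0, "ax": 0, "ay": 0, "az": 0, "grip": 1}
  ]
}}

```text
clock: 51.45
position: [0.443, 0.2023, 0.2054]
ee_rot: [0.001, 0.596, 0.803, 0.001]
contact_force: [-0.1, 0.2, -1.0]
width: 0.0469
gripper_force: 31.4
```

Call:
{"name": "jog_arm", "arguments": {
  "plan": [
    {"dx": 0, "dy": 0, "dz": 4, "ax": 0, "ay": 0, "az": 0, "grip": 1},
    {"dx": 0, "dy": 0, "dz": 3, "ax": 0, "ay": 0, "az": 0, "grip": 1},
    {"dx": 0, "dy": 0, "dz": 2, "ax": 0, "ay": 0, "az": 0, "grip": 1},
    {"dx": 0, "dy": 0, "dz": 1, "ax": 0, "ay": 0, "az": 0, "grip": 1},
    {"dx": 0, "dy": 0, "dz": 0, "ax": 0, "ay": 0, "az": 0, "grip": 1},
    {"dx": 0, "dy": 0, "dz": 0.7, "ax": 0, "ay": 0, "az": 0, "grip": 1},
    {"dx": 0, "dy": 0, "dz": 0, "ax": 0, "ay": 0, "az": 0, "grip": 1},
    {"dx": 0, "dy": 0, "dz": 0, "ax": 0, "ay": 0, "az": 0, "grip": 1}
  ]
}}

```text
clock: 52.12
position: [0.4424, 0.2024, 0.1946]
ee_rot: [-0.0, 0.595, 0.803, -0.0]
contact_force: [-2.4, -0.2, 7.0]
width: 0.0466
gripper_force: 32.1
```

Call:
{"name": "jog_arm", "arguments": {
  "plan": [
    {"dx": 0, "dy": 0, "dz": 0, "ax": 0, "ay": 0, "az": 0, "grip": 0.4},
    {"dx": 0, "dy": 0, "dz": 0, "ax": 0, "ay": 0, "az": 0, "grip": 0.3},
    {"dx": 0, "dy": 0, "dz": 0, "ax": 0, "ay": 0, "az": 0, "grip": 0.15},
    {"dx": 0, "dy": 0, "dz": 0, "ax": 0, "ay": 0, "az": 0, "grip": 0},
    {"dx": 0, "dy": 0, "dz": 0, "ax": 0, "ay": 0, "az": 0, "grip": 0},
    {"dx": 0, "dy": 0, "dz": 0, "ax": 0, "ay": 0, "az": 0, "grip": 0},
    {"dx": 0, "dy": 0, "dz": 0, "ax": 0, "ay": 0, "az": 0, "grip": 0},
    {"dx": 0, "dy": 0, "dz": -10, "ax": 0, "ay": 0, "az": 0, "grip": 0},
    {"dx": 0, "dy": 0, "dz": -20, "ax": 0, "ay": 0, "az": 0, "grip": 0},
    {"dx": 0, "dy": 0, "dz": -30, "ax": 0, "ay": 0, "az": 0, "grip": 0},
    {"dx": 0, "dy": 0, "dz": -30, "ax": 0, "ay": 0, "az": 0, "grip": 0},
    {"dx": 0, "dy": 0, "dz": -35, "ax": 0, "ay": 0, "az": 0, "grip": 0},
    {"dx": 0, "dy": 0, "dz": -35, "ax": 0, "ay": 0, "az": 0, "grip": 0},
    {"dx": 0, "dy": 0, "dz": -30, "ax": 0, "ay": 0, "az": 0, "grip": 0},
    {"dx": 0, "dy": 0, "dz": -20, "ax": 0, "ay": 0, "az": 0, "grip": 0},
    {"dx": 0, "dy": 0, "dz": 0, "ax": 0, "ay": 0, "az": 0, "grip": 0}
  ]
}}

```text
clock: 53.45
position: [0.4437, 0.2027, 0.4087]
ee_rot: [0.003, 0.595, 0.803, 0.004]
contact_force: [0.4, 0.5, -0.4]
width: 0.0857
gripper_force: 0.0
```

Call:
{"name": "jog_arm", "arguments": {
  "plan": [
    {"dx": -15, "dy": -10, "dz": 0, "ax": 0, "ay": 0, "az": 0, "grip": 0},
    {"dx": -30, "dy": -20, "dz": 0, "ax": 0, "ay": 0, "az": 0, "grip": 0},
    {"dx": -30, "dy": -20, "dz": 0, "ax": 0, "ay": 0, "az": 0, "grip": 0},
    {"dx": -30, "dy": -10, "dz": 0, "ax": 0, "ay": 0, "az": 0, "grip": 0},
    {"dx": -30, "dy": 0, "dz": 0, "ax": 0, "ay": 0, "az": 0, "grip": 0},
    {"dx": -30, "dy": 0, "dz": 0, "ax": 0, "ay": 0, "az": 0, "grip": 0},
    {"dx": -25, "dy": 0, "dz": 0, "ax": 0, "ay": 0, "az": 0, "grip": 0},
    {"dx": -10, "dy": 0, "dz": 0, "ax": 0, "ay": 0, "az": 0, "grip": 0},
    {"dx": 0, "dy": 0, "dz": 0, "ax": 0, "ay": 0, "az": 0, "grip": 0},
    {"dx": 0, "dy": 0, "dz": 0, "ax": 0, "ay": 0, "az": 0, "grip": 0},
    {"dx": 0, "dy": 0, "dz": 0, "ax": 0, "ay": 0, "az": 0, "grip": 0}
  ]
}}

```text
clock: 54.37
position: [0.4429, -0.0055, 0.4034]
ee_rot: [-0.001, 0.595, 0.804, 0.0]
contact_force: [-0.4, -0.5, 0.3]
width: 0.0858
gripper_force: 0.0
```

```bash
python3 caps.py wr12
python3 - <<'E'
from h import *
d=imaging.get_image("scene")
a=cv2.resize(d["image"][180:300,190:350,::-1],None,fx=3,fy=3,interpolation=cv2.INTER_CUBIC)
b=cv2.imread("pics/wr12.png"); H=np.zeros((360,480+576,3),np.uint8)
H[:,:480]=a;H[:,480:]=cv2.resize(b,(576,360)); cv2.imwrite("pics/fin.png",cv2.resize(H,(800,273),interpolation=cv2.INTER_AREA))
E
```

```text
[ 0.4429172  -0.00529107  0.40353802] [-6.62459525e-04  5.94980245e-01  8.03740049e-01  5.42442029e-05] 54.4167
red (152, 48, 74, 65) [187.9  80.8] [35.4 88.7] [0.2995 0.0537 0.076 ] [0.3036 0.054  0.086 ]
grasp axis px at .076 [320.47000281 186.34059783]
```

View pics/fin.png

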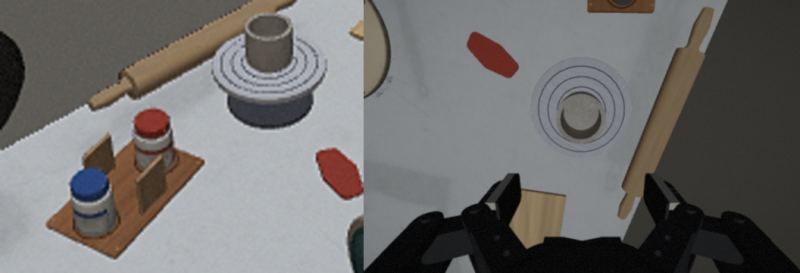

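Both jars stand upright in their own seats. The cup is upright, with its base concentric with the wheel's grooves, and the gripper is clear of everything.

```bash
python3 -c "
from rig import manip; print(manip.sign_off())"
```

```text
the job is handed in; nothing more can be done
None
```

The job is done and handed in: the cup stands upright in the middle of the banding wheel, and the blue-capped and red-capped jars are back upright in their own caddy seats, moved in the order asked, at about 54 s of the allowed 136 s.

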